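Inspect the blue dish at the camera and load it into the nest

ROBOT

A 6-joint arm with a two-finger parallel gripper is mounted at the origin on the work surface. World frame = base frame: x ahead of the robot, y to its left, z up, the work surface at z = 0. Lengths are in mm, angles in rad, forces in N, time in s.
With the tool pointing down it reaches from about 350 to 875 mm from the base axis. Payload 4.2 kg.
Tool frame: the origin (TCP) lies at the very end of the fingers, on their centre line; the grasp point (between the pads) lies 19 mm behind it; z points along the fingers, y is the line along which they close (so a half turn about z gives the same grasp; the last joint's range is limited). The gripper opens to 85 mm and grips with 20 to 120 N. Pads are 22 mm wide; open, the fingers measure 114 mm over their backs; the gripper's body (76 mm by 85 mm) begins 54 mm behind the grasp point. The pads swing forward as they close: fully open they stand 13 mm farther back than shut.
Start: joints at [1.42, 0.385, 0.008, 0, -1.194, -0.259], TCP at [248.983, 573.242, 231.312] pointing down, gripper open.
Joint ranges: [-3.14, 3.14], [-1.21, 2.06], [-1.07, 1.41], [-3.16, 2.05], [-2.99, -0.16], [-3.1, 3.1]. Speed limits (rad/s): [2.79, 2.79, 3.14, 3.14, 3.14, 3.14].

INTERFACE

Orientations are given as a unit quaternion [x, y, z, w].
In Python, from bench import read_state, get_image, get_calibration, job_done gives the robot as it stands.
- The arm moves only by the shell command python3 -m creep 'ROWS'. ROWS is a JSON object of lists of equal length, an entry for each row: "translation": the shift along the world's x, y, z in cm, a list of three; "delta_rot": the turn, a rotation vector about the world's x, y, z in degrees, a list of three; "hand": the finger opening in cm, from 0 to 8.54. A call has 1 to 8 rows; each row is the pose to reach, as a shift and turn from the pose commanded when the call began; what a row does not reach only later rows make up. A row lasts 1/8 s, in which the tool goes at most 62.5 mm and 10.7 degrees, less where a joint would pass 70% of its speed; a pose out of reach is approached as far as the arm can. A call with a gripper value outside its range is refused whole. The fingers move at their own pace and stop on an object; the grip force is fixed at half the most. Time passes only in rows, so rows that repeat a pose let the fingers close. It gives the time, the measured TCP pose, the force, the opening and the grip force at its end, in the units of the state.
- read_state(): the state, without advancing time (a new reading comes with each control period).
- get_image(name): name is "scene" or "top" or "wrist"; returns (picture, depth): 384x512x3 uint8, red, green, blue; 384x512 float32, mm along the optical axis (not along the pixel's ray), 0 where there is no reading.
- get_calibration(name): a dict with "intrinsics" (3x3 intrinsics, pixels), "xyz" and "attitude" of the camera in the world. Camera axes: x right, y down, z forward; pixel columns grow to the right and rows downward; lengths in mm; the calibration is good to about 2 mm. The wrist camera is an equidistant fisheye: a pixel r from the principal point sees the ray r / f radians off the axis. A picture is of the moment at which its call begins: read the wrist's pose just before it. get_calibration takes no time and is no camera call; for the wrist camera it gives the pose at the moment of the call.
- job_done(): hands the job in; it is judged then, once.
The state is a dict: "clock": time; "joints": joint angles; "joint_vel": joint speeds; "joint_efforts": joint torques, N m; "position": TCP position; "ee_rot": TCP orientation; "contact_force": force on the tool from outside, world axes, zero at the start; "wrist_torque": the same for the moment, N m; "gripper_width": finger opening in mm; "grasp_force": force on a finger pad.
Only numpy, scipy, OpenCV 4.12 (cv2) and the standard library are available. Lean on these libraries where they do the work, as an engineer would, in place of code of your own. Each camera call takes 0.05 s, during which the arm holds its last target. There are 200 camera calls.

TASK

Take the blue closed dish out of the rack and hold it still and upright at the inspection camera, centred between the two red pointers with its window facing the lens, for two seconds. Then set it on the slanted rest, leaning window up against the board, and let go; take it again another way so that you can lay it flat, window up, in the aluminium nest and press it down, bed and all, until it is flush with the rim. Do not drop it, leave the other two dishes in their slots and do not disturb the bottle.

Things in the scene. Friction and masses are not known exactly. Their poses are not given: they have to be found in the camera images.
- dish_blue: blue closed flat dish, 14 mm thick (x), 60 mm wide (y), 100 mm tall (z), about 120 g; starts upright in a rack slot. Origin: centre of its bottom edge; z runs up to the top edge, +x is the normal of the window face (white panel with rows of dark pins, steel strip near the top); the -x face has a black panel
- dish_blue_center (a point): middle of the blue dish, 50 mm above its origin along its z
- dish_white: white dish of the same shape in another slot (leave alone); origin at the centre of its bottom
- dish_grey: grey dish of the same shape in another slot (leave alone); origin at the centre of its bottom
- rack: black rack, 186 (x) x 84 (y) x 40 mm high, fixed; three slots 60 mm apart along its x, each 17 mm wide (x) and 64 mm long (y); slot floor at height 10 mm, walls up to 40 mm, so that the upper 70 mm of a dish stands free. Origin: centre of the underside. Its +x side is where the windows face
- station: inspection station, fixed: blue base 6 mm thick, x -15 to 170, 170 mm wide; two 10 mm posts at y = +-76 mm, 166 mm high, each with an inward red-tipped pointer at height 160 mm, tip at y = +-50 mm; camera head at +x (from x 102 mm, top at 190 mm) looking to -x. Origin: on the table below the viewing point; +x points to the camera
- view (a point): viewing point midway between the red pointer tips, 160 mm above the table; the middle of the dish belongs here, dish z up, dish x along the station's +x
- rest: slanted blue rest, fixed: base 120 x 90 x 8 mm; board 40 mm wide (y), 66 mm long, leaning back 30 deg from upright, its face looking to +x and up; at its foot a ledge 60 mm wide with a yellow lip 8 mm high, 18 mm in front of the board's face. The ledge's inner corner lies at x 30, z 35 mm. Origin: centre of the underside
- rest_seat (a point): where the middle of the dish comes when it leans fully on board and ledge: 50 mm up the slope from the inner corner and 7 mm off the board
- nest: aluminium nest, fixed: 135 (x) x 95 (y) x 28 mm high; recess 103 mm along x by 63 mm along y for the dish lying flat; rim at height 28 mm; along both long sides the walls are cut away over the middle 62 mm down to height 6 mm, for the fingers. Origin: centre of the underside
- nest_seat (a point): where the middle of the dish comes when it lies flush in the nest: 21 mm above the table on the nest's axis
- bed (a joint): stiff orange bed (94 x 50 mm) inside the nest, slides down; 0 = raised (its top at height 22 mm above the table), 0.008 m = fully down (top at 14 mm, the dish then flush). Stays where it is left; needs about 7 N to move
- bottle: small amber bottle with a white cap, 38 mm diameter, 75 mm high (do not disturb); origin at the centre of its bottom
- lens (a point): centre of the inspection camera's lens, 100 mm from the viewing point along the station's +x
Not all that is in view belongs to the job. Of the things that look like the nest, the smaller one is meant.

How it is judged (in metres and radians):
On the way, in this order (a step that is already met when the one before it is completed fails the run):
1. the blue dish is held still and upright at the viewing point, its window facing the lens (middle within 20 mm of the point, within 0.2 rad of upright and of facing the camera) (distance between dish_blue_center and view below 0.02 m and angle between dish_blue's own z axis and vertical below 0.2 rad and angle between the x axis of dish_blue and the x axis of station, either way round below 0.2 rad and x of lens in the frame of dish_blue above 0.05 m and linear speed of dish_blue below 0.03 m/s and contact force between the fingers and dish_blue above 1 N), for 1.5 s.
2. the blue dish leans on the slanted rest, window up, let go (middle within 20 mm of the seat, its face within 0.2 rad of the board's slope) (distance between dish_blue_center and rest_seat below 0.02 m and angle between dish_blue's own x axis and vertical between 0.847 and 1.247 rad and contact force between dish_blue and rest above 0.2 N and contact force between the fingers and dish_blue below 0.1 N and linear speed of dish_blue below 0.02 m/s), for 0.2 s.
At the end, for the whole second after the job is handed in: The blue dish lies in the nest, window up and level (0.06 rad), its middle within 6 mm of the seat, the bed pressed down at least 6.5 of its 8 mm and the dish's middle at most 23 mm above the table (flush to about 2 mm); released and at rest (value of joint bed above 0.0065 m and horizontal distance between dish_blue_center and nest_seat below 0.006 m and height (world z) of dish_blue_center below 0.023 m and angle between dish_blue's own x axis and vertical below 0.06 rad and angle between the z axis of dish_blue and the x axis of nest, either way round below 0.08 rad and linear speed of dish_blue below 0.02 m/s and contact force between the fingers and dish_blue below 0.1 N); the robot touches nothing.
It fails at once if the blue dish is dropped or thrown (over 0.6 m/s while not held) (linear speed of dish_blue above 0.6 m/s and contact force between the fingers and dish_blue below 0.1 N).
It fails at once if the white or the grey dish is moved more than 20 mm (distance of any of dish_white, dish_grey from where it was at the start of the episode above 0.02 m).
It fails at once if the bottle is moved more than 25 mm or knocked over (distance of bottle from where it was at the start of the episode above 0.025 m or angle between bottle's own z axis and vertical above 0.5 rad).
It also fails if it takes over 67 s, if anything falls off the work surface, if the arm or the gripper's body presses on something with over 40 N, if the wrist force passes 120 N, or if a joint passes its speed limit or range.

## Working session

There is one attempt and no reset: what is moved stays moved. The work goes in short steps, Python scripts to look and compute and a shell command to move; the robot and the scene stay as the last step left them, time stands still between calls to the robot, and variables do not carry over. Pictures are saved under pics/ and viewed, at most 10 in all, crops included, and the job is handed in when it is done.

```bash
mkdir -p pics; ls
cat > h.py <<'E'
import numpy as np, cv2
from scipy.spatial.transform import Rotation as R
from bench import *
def cal(n):
    c=get_calibration(n); K=np.array(c["intrinsics"]); 
    a=np.array(c["attitude"]); Rm=a if a.shape==(3,3) else R.from_quat(a).as_matrix()
    return K,Rm,np.array(c["xyz"])
def cloud(d,K,Rm,t):
    v,u=np.mgrid[:d.shape[0],:d.shape[1]]
    P=np.stack([(u-K[0,2])/K[0,0]*d,(v-K[1,2])/K[1,1]*d,d],-1)
    W=P@Rm.T+t; W[d==0]=np.nan
    return W
E
python3 - <<'E'
from h import *
for n in ["scene","top"]:
    im,d=get_image(n); K,Rm,t=cal(n); print(n,get_calibration(n))
    np.savez(f"pics/{n}.npz",im=im,d=d,W=cloud(d,K,Rm,t))
    cv2.imwrite(f"pics/{n}.png",im[:,:,::-1])
print(read_state())
E
```

```text
pics
scene {'intrinsics': array([[355.79050322,   0.        , 259.42147212],
       [  0.        , 355.79050322, 190.17350296],
       [  0.        ,   0.        ,   1.        ]]), 'xyz': array([ 966.40843779, -382.5819516 ,  791.63069015]), 'attitude': array([ 0.84832311,  0.38789397, -0.14017776, -0.33201864])}
top {'intrinsics': array([[351.93534725,   0.        , 255.51867459],
       [  0.        , 351.93534725, 193.38132456],
       [  0.        ,   0.        ,   1.        ]]), 'xyz': array([ 358.4048365 ,   14.14192059, 1219.66333774]), 'attitude': array([ 0.71151747, -0.69815252,  0.0607053 , -0.05138882])}
{'clock': 0.1, 'joints': array([ 1.41959219e+00,  3.85511242e-01,  6.72342362e-03, -3.66184978e-04,
       -1.19403549e+00, -2.58588721e-01]), 'joint_vel': array([-2.71719345e-03,  1.49178300e-04,  4.53181681e-03,  2.31755882e-03,
       -2.97137079e-04,  1.94431976e-05]), 'joint_efforts': array([-5.52321635e-04, -3.93321097e+01,  1.88927668e+01,  4.19790924e+00,
       -2.59818698e-03,  2.27350810e-06]), 'position': array([248.81044205, 572.75292394, 230.30685037]), 'ee_rot': array([ 9.79067802e-01, -2.03531772e-01, -1.15546546e-04,  1.02116255e-03]), 'contact_force': array([-0.11396242, -0.76992394, -0.3010954 ]), 'wrist_torque': array([-0.02273687,  0.0342871 , -0.047776  ]), 'grasp_force': 0.0, 'gripper_width': 85.05828329716613}
```

View pics/scene.png

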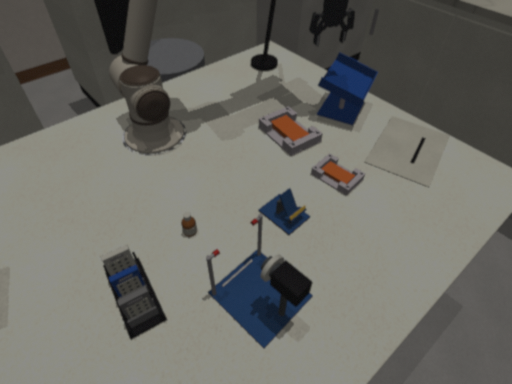

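View pics/top.png

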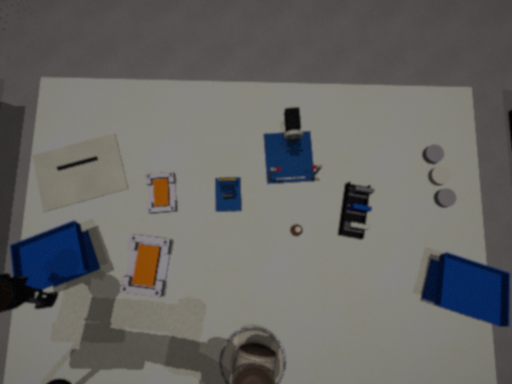

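The top picture shows the rack at (355,210), with the blue dish in the middle slot (362,208), the station at (290,157), the rest at (228,193) and the bottle at (297,229). There are two nest-like trays: small at (161,192) and large at (147,265). The small one is about 40 px long, or 135 mm, so it fits the description. I'll measure and confirm it in an enlarged crop.

Run:
```python
from h import *
z=np.load("pics/top.npz"); im,d,W=z["im"],z["d"],z["W"]; s=np.load("pics/scene.npz")
# table plane check
for n,q in(("top",z),("scene",s)):
    w=q["W"]; m=(np.abs(w[...,2])<15)&(w[...,0]>300)&(w[...,0]<800)&(np.abs(w[...,1])<600)&(q["im"].min(-1)>100)
    print(n,"table z",np.nanmedian(w[m][:,2]), m.sum())
reg={"nest":(140,165,182,220),"bignest":(115,228,178,302),"rest":(210,172,247,215),"stn":(258,100,325,188),"rack":(335,178,378,242),"bottle":(287,220,306,240)}
for n,(a,b,c,e) in reg.items():
    w=W[b:e,a:c].reshape(-1,3); col=im[b:e,a:c].reshape(-1,3).astype(int)
    for lo,hi in ((4,14),(14,25),(25,36),(36,60),(60,90),(90,130),(130,200)):
        m=(w[:,2]>lo)&(w[:,2]<hi)
        if m.sum()<6: continue
        r=cv2.minAreaRect(w[m][:,:2].astype(np.float32)); print(n,lo,hi,m.sum(),np.round(r[0],1),np.round(r[1],1),round(r[2],1))
    # colours
hsv=cv2.cvtColor(im,cv2.COLOR_RGB2HSV)
def colr(n,name,mask):
    a,b,c,e=reg[n]; w=W[b:e,a:c][mask[b:e,a:c]]; w=w[~np.isnan(w[:,0])]
    if len(w)<3: print(name,len(w));return
    r=cv2.minAreaRect(w[:,:2].astype(np.float32)); print(name,len(w),np.round(r[0],1),np.round(r[1],1),round(r[2],1),"z",np.round(np.percentile(w[:,2],[5,50,95])))
H,S,V=hsv[...,0].astype(int),hsv[...,1],hsv[...,2]
colr("nest","bed",(H>5)&(H<22)&(S>170)&(V>120))
colr("bignest","bigbed",(H>5)&(H<22)&(S>170)&(V>120))
blue=(H>100)&(H<125)&(S>120)&(V>60)
colr("stn","base",blue);colr("rest","rest",blue);colr("rack","dish",blue)
colr("rest","lip",(H>18)&(H<35)&(S>120)&(V>90))
colr("stn","red",((H<6)|(H>174))&(S>120)&(V>70))
crop=lambda i,a,b,c,e,k:cv2.resize(i[b:e,a:c,::-1],None,fx=k,fy=k,interpolation=cv2.INTER_CUBIC)
t=crop(im,110,160,250,310,2.6); u=crop(im,258,95,380,245,2.6)
si=s["im"]; 
bot=np.hstack([crop(si,95,235,175,340,3),crop(si,195,150,375,255,2.9)[:315]])
top=np.hstack([t,u]); 
w=max(top.shape[1],bot.shape[1]);P=lambda i:cv2.copyMakeBorder(i,0,0,0,w-i.shape[1],0)
o=np.vstack([P(top),P(bot)]);k=min(800/o.shape[1],600/o.shape[0]);o=cv2.resize(o,None,fx=k,fy=k);print(o.shape)
cv2.imwrite("pics/crop1.png",np.clip(o*1.4,0,255).astype(np.uint8))
```

```text
top table z -0.8673037077820709 39752
scene table z -1.5258154558252386 52336
nest 4 14 226 [556.9 332.1] [183.2 136.7] 5.5
nest 14 25 513 [548.6 327.4] [134.8  96. ] 6.3
nest 25 36 309 [548.7 326.9] [134.8  93.6] 5.8
bignest 4 14 598 [303.2 364.4] [245.8 199. ] 5.5
bignest 14 25 105 [306.7 352. ] [120.5 178.2] 84.2
bignest 25 36 1041 [302.3 359.1] [133.6 188.4] 83.8
bignest 36 60 687 [302.7 359.4] [133.8 188.9] 84.0
rest 4 14 554 [556.1  89.3] [112.2 138.9] 88.3
rest 14 25 7 [529.1  88.5] [46.7  6. ] 74.4
rest 25 36 32 [563.3  98.2] [59.1 55.1] 1.1
rest 36 60 168 [566.7  98. ] [67.9 59.2] 4.6
rest 60 90 63 [550.   97.4] [27.3 39.6] 1.5
rest 90 130 10 [543.5  96.7] [ 3.5 32.3] 1.0
stn 4 14 1399 [ 738.1 -123. ] [231.7 318.6] 87.9
stn 36 60 11 [ 609.3 -119. ] [  6.9 156.1] 4.9
stn 60 90 12 [ 608.3 -120. ] [  5.3 156. ] 4.7
stn 90 130 19 [ 608.3 -120.9] [  5.  159.5] 4.7
stn 130 200 622 [ 702.9 -114. ] [195.1 161.2] 4.8
rack 4 14 505 [ 504.  -353.1] [206.1 141.4] 1.9
rack 14 25 95 [ 498.6 -337.5] [ 72.1 183.1] 81.1
rack 25 36 141 [ 499.3 -340.4] [ 77.3 183.2] 81.3
rack 36 60 304 [ 499.6
[... 367 characters left out ...]
 z [26. 30. 34.]
base 1671 [ 687.4 -116.2] [177.7 163.8] 4.9 z [1. 5. 9.]
rest 535 [548.4  96.3] [111.4  82.9] 4.1 z [ 4.  8. 41.]
dish 84 [ 508.7 -343.9] [63.4 33.8] 80.3 z [ 17. 109. 113.]
lip 25 [595.1  99.3] [ 5.2 50.6] 1.3 z [46. 50. 53.]
red 14 [ 609.5 -121.8] [  6.4 124.4] 4.6 z [162. 164. 167.]Traceback (most recent call last):
  File "<stdin>", line 30, in <module>
    return _nx.concatenate(arrs, 1, dtype=dtype, casting=casting)
           ~~~~~~~~~~~~~~~^^^^^^^^^^^^^^^^^^^^^^^^^^^^^^^^^^^^^^^
ValueError: all the input array dimensions except for the concatenation axis must match exactly, but along dimension 0, the array at index 0 has size 315 and the array at index 1 has size 304
```

```bash
cat >> h.py <<'E'
def to(p,Rt):
    """print translation cm / rotvec deg from the measured pose to TCP p (mm), rotation Rt"""
    s=read_state(); d=(np.array(p)-s["position"])/10
    rv=(Rt*R.from_quat(s["ee_rot"]).inv()).as_rotvec(degrees=True)
    print("cm",np.round(d,2),"deg",np.round(rv,2),"|",round(np.linalg.norm(rv),1))
def tool(yaw,tilt=0):
    """tool x at yaw, pointing down, then tilted about its own y axis (tilt>0: tip swings toward +x of yaw frame)"""
    return R.from_euler('z',yaw,degrees=True)*R.from_euler('y',-tilt,degrees=True)*R.from_euler('x',180,degrees=True)
E
python3 - <<'E'
from h import *
z=np.load("pics/top.npz"); im=z["im"]; s=np.load("pics/scene.npz");si=s["im"];W=s["W"]
def rect(n,m):
    w=W[m]; w=w[~np.isnan(w[:,0])]
    if len(w)<5: print(n,len(w));return
    r=cv2.minAreaRect(w[:,:2].astype(np.float32)); print(n,len(w),np.round(r[0],1),np.round(r[1],1),round(r[2],1),"z",np.round(np.percentile(w[:,2],[5,50,95]),1))
hsv=cv2.cvtColor(si,cv2.COLOR_RGB2HSV);H,S,V=[hsv[...,i].astype(int) for i in range(3)]
X,Y,Z=[W[...,i] for i in range(3)]
box=lambda x,y,rx,ry:(abs(X-x)<rx)&(abs(Y-y)<ry)
rect("bed",box(549,327,70,50)&(H>5)&(H<22)&(S>160))
rect("nest rim",box(549,327,85,65)&(Z>23)&(Z<34))
rect("rest board/hi",box(549,97,70,55)&(Z>60))
rect("rest lip",box(595,99,20,45)&(H>16)&(H<36)&(S>110))
rect("red",box(609,-121,25,70)&((H<6)|(H>174))&(S>100)&(Z>140))
rect("dish tops",box(500,-340,95,45)&(Z>104))
rect("blue top",box(505,-341,25,40)&(Z>100)&(H>100)&(H<125)&(S>120))
rect("bottle",box(427,-137,25,25)&(Z>25)&(Z<60))
# rest plane fit: board face normal
m=box(560,97,30,22)&(Z>48)&(H>95)&(H<130); w=W[m]
c=w.mean(0);n=np.linalg.svd(w-c)[2][2];n*=np.sign(n[2]);print("board",len(w),c,n,np.degrees(np.arctan2(n[1],n[0])))
crop=lambda i,a,b,c,e,k:cv2.resize(i[b:e,a:c,::-1],None,fx=k,fy=k,interpolation=cv2.INTER_CUBIC)
L=[crop(im,115,160,250,310,2),crop(im,258,95,380,245,2),crop(si,95,235,175,340,2.85),crop(si,255,115,375,235,2.5)]
L=[cv2.copyMakeBorder(l,0,300-l.shape[0],0,400-l.shape[1],0) for l in L]
o=np.vstack([np.hstack(L[:2]),np.hstack(L[2:])]);cv2.imwrite("pics/crop1.png",np.clip(o*1.5,0,255).astype(np.uint8))
E
```

```text
bed 326 [546.2 324.6] [96.3 53. ] 4.5 z [15.6 18.9 21.4]
nest rim 344 [549.7 326.5] [134.9 100.2] 5.8 z [23.7 26.  28.5]
rest board/hi 171 [553.4  96.4] [24.3 42.6] 7.6 z [61.2 76.9 89.5]
rest lip 56 [591.8  97. ] [13.4 57.1] 3.3 z [44.1 48.4 51.8]
red 47 [ 612.1 -122.4] [  8.6 125.5] 4.3 z [160.7 163.7 165.8]
dish tops 570 [ 500.2 -341.4] [ 59.4 135.9] 81.0 z [105.3 108.2 110.1]
blue top 200 [ 500.2 -341.4] [59.3 16.1] 81.1 z [103.6 108.2 110.2]
bottle 164 [ 432.1 -141.6] [38.2 31.6] 61.2 z [27.9 45.4 54.6]
board 240 [556.26693501  94.60369547  70.02860802] [ 0.85973307 -0.05525232  0.50774623] -3.677161030091126
```

View pics/crop1.png

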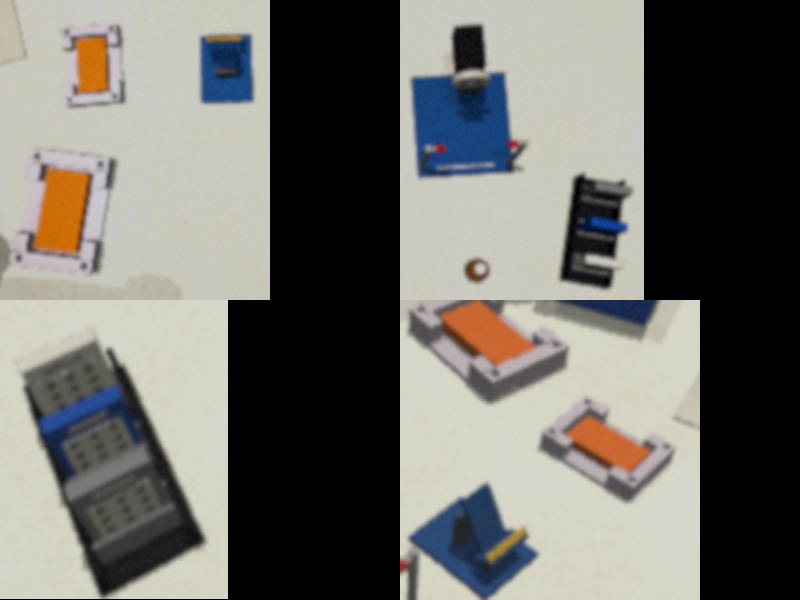

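Small nest confirmed (upper left panel, about (92,65), 135 mm long). The windows and the rack's +x face away from the robot, and the blue dish is in the middle slot.

```bash
python3 - <<'E'
from h import *
to([500,-340.5,160],tool(-9))
E
python3 -m creep '{"translation":[[1.5,-6,0],[3,-12,0],[5,-18,0],[7,-24,0],[9,-30,0],[11,-36,0],[13,-42,0],[15,-48,0]],"delta_rot":[[0,0,3],[0,0,6],[0,0,9],[0,0,12],[0,0,14.5],[0,0,14.5],[0,0,14.5],[0,0,14.5]],"hand":[8.5,8.5,8.5,8.5,8.5,8.5,8.5,8.5]}'
```

```text
cm [ 25.12 -91.33  -7.03] deg [ 0.12 -0.02 14.49] | 14.5
clock: 1.1
position: [397.6, 95.5, 231.4]
ee_rot: [0.997, -0.078, 0.0, -0.0]
contact_force: [1.4, 0.9, -0.1]
gripper_width: 84.9
grasp_force: 0.0
```

```bash
python3 -m creep '{"translation":[[1.4,-6,0],[2.8,-12,0],[4.2,-18,0],[5.6,-24,0],[7,-30,-1],[8.4,-36,-2],[9.8,-42,-3],[10.2,-43.6,-5]],"delta_rot":[[0,0,0],[0,0,0],[0,0,0],[0,0,0],[0,0,0],[0,0,0],[0,0,0],[0,0,0]],"hand":[8.5,8.5,8.5,8.5,8.5,8.5,8.5,8.5]}'
python3 - <<'E'
from h import *
to([500,-340.5,74],tool(-9))
im,d=get_image("wrist"); c=get_calibration("wrist"); print(c)
np.savez("pics/w1.npz",im=im,d=d); cv2.imwrite("pics/w1.png",np.clip(im[:,:,::-1]*1.4,0,255).astype(np.uint8))
E
```

```text
clock: 2.1
position: [499.9, -341.7, 180.2]
ee_rot: [0.997, -0.08, 0.0, 0.0]
contact_force: [0.3, -0.4, -0.2]
gripper_width: 84.9
grasp_force: 0.0
cm [ 1.000e-02  1.200e-01 -1.062e+01] deg [0.03 0.02 0.19] | 0.2
{'intrinsics': array([[297.31863964,   0.        , 251.83987556],
       [  0.        , 297.31863964, 189.35063808],
       [  0.        ,   0.        ,   1.        ]]), 'xyz': array([ 569.18217844, -352.50102294,  317.37805737]), 'attitude': array([-0.64188423,  0.75346796,  0.10893438, -0.0916732 ])}
```

View pics/w1.png

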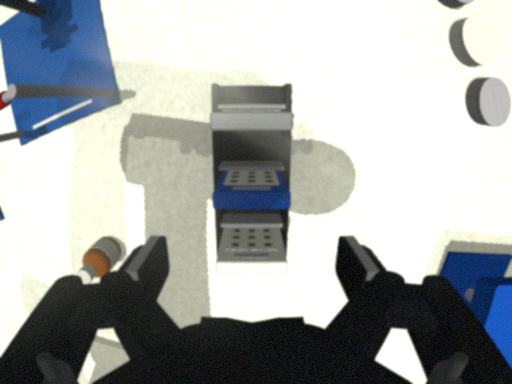

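The wrist view shows the blue dish's top edge at columns 214–290, row ~200, centred between the fingertips at columns ~155 and ~350. Now I'll measure it with the wrist depth.

```bash
cat >> h.py <<'E'
def wcloud(d,c):
    K=np.array(c["intrinsics"]);v,u=np.mgrid[:d.shape[0],:d.shape[1]]
    x=(u-K[0,2])/K[0,0];y=(v-K[1,2])/K[1,1];r=np.hypot(x,y)+1e-9;k=np.tan(r)/r
    P=np.stack([x*k*d,y*k*d,d],-1);W=P@R.from_quat(c["attitude"]).as_matrix().T+np.array(c["xyz"]);W[d==0]=np.nan
    return W
def hsv(im):
    h=cv2.cvtColor(im,cv2.COLOR_RGB2HSV).astype(int);return h[...,0],h[...,1],h[...,2]
def rect(n,w):
    w=w[~np.isnan(w[:,0])]
    if len(w)<5: print(n,len(w));return
    r=cv2.minAreaRect(w[:,:2].astype(np.float32)); print(n,len(w),np.round(r[0],1),np.round(r[1],1),round(r[2],1),"z",np.round(np.percentile(w[:,2],[5,50,95]),1))
E
python3 - <<'E'
from h import *
z=np.load("pics/w1.npz");im,d=z["im"],z["d"];W=wcloud(d,get_calibration("wrist"));H,S,V=hsv(im)
b=(H>100)&(H<125)&(S>120);b[:,:200]=0;b[:,305:]=0;b[:150]=0;b[225:]=0
rect("blue",W[b]);rect("bluetop",W[b&(W[...,2]>104)])
w=W[150:280,200:305].reshape(-1,3);rect("tops",w[w[:,2]>104])
E
```

```text
blue 1693 [ 498.5 -342.2] [64.1 14.5] 80.6 z [ 73.6 104.7 106. ]
bluetop 1172 [ 498.8 -340.6] [57.  13.9] 80.9 z [104.2 105.1 106.1]
tops 2217 [ 469.5 -335.2] [59.8 73.6] 80.5 z [104.2 105.2 106.3]
```

```bash
python3 -m creep '{"translation":[[-0.05,0.1,-4],[-0.05,0.1,-8],[-0.05,0.1,-10.8],[-0.05,0.1,-10.8],[-0.05,0.1,-10.8],[-0.05,0.1,-10.8],[-0.05,0.1,-10.8],[-0.05,0.1,-10.8]],"delta_rot":[[0,0,0.2],[0,0,0.2],[0,0,0.2],[0,0,0.2],[0,0,0.2],[0,0,0.2],[0,0,0.2],[0,0,0.2]],"hand":[8.5,8.5,8.5,8.5,5.5,5.5,5.5,5.5]}'
```

```text
clock: 3.15
position: [500.3, -338.0, 75.5]
ee_rot: [0.997, -0.076, 0.002, 0.001]
contact_force: [-0.4, 0.2, 6.4]
gripper_width: 59.0
grasp_force: 64.1
```

```bash
python3 -m creep '{"translation":[[0,0,2],[0,0,5],[0,0,10.7],[0,5,10.7],[0.5,11,10.7],[1,16.5,10.7],[2,21,10.7],[3.5,21.6,10.7]],"delta_rot":[[0,0,0],[0,0,0],[0,0,0],[0,0,4],[0,0,8],[0,0,12],[0,0,13.5],[0,0,13.5]],"hand":[5.5,5.5,5.5,5.5,5.5,5.5,5.5,5.5]}'
python3 - <<'E'
from h import *
to([610,-122,175.5],tool(4.7))
E
```

```text
clock: 4.15
position: [533.7, -118.8, 180.6]
ee_rot: [0.999, 0.043, -0.0, -0.0]
contact_force: [0.2, -0.4, -1.2]
gripper_width: 59.5
grasp_force: 65.1
cm [ 7.63 -0.32 -0.51] deg [-0.06 -0.01 -0.22] | 0.2
```

```bash
python3 -m creep '{"translation":[[3,-0.3,-0.4],[5.5,-0.3,-0.4],[7.4,-0.3,-0.4],[7.6,-0.3,-0.4],[7.6,-0.3,-0.4],[7.6,-0.3,-0.4],[7.6,-0.3,-0.4],[7.6,-0.3,-0.4]],"delta_rot":[[0,0,0],[0,0,0],[0,0,0],[0,0,0],[0,0,0],[0,0,0],[0,0,0],[0,0,0]],"hand":[5.5,5.5,5.5,5.5,5.5,5.5,5.5,5.5]}'
python3 - <<'E'
from h import *
s=read_state();print(s["position"])
o=[]
for n in ["scene","top","wrist"]:
    im,d=get_image(n)
    if n=="wrist": W=wcloud(d,get_calibration(n))
    else: W=cloud(d,*cal(n))
    np.savez(f"pics/v_{n}.npz",im=im,d=d,W=W);H,S,V=hsv(im);X,Y,Z=[W[...,i] for i in range(3)]
    near=(abs(X-610)<60)&(abs(Y+121)<48)
    b=(H>100)&(H<125)&(S>110)&near&(Z>80)&(Z<220)
    rect(n+" dish",W[b]);rect(n+" top",W[b&(Z>198)])
    w=W[(abs(X-610)<15)&(abs(Y+121)<32)&(Z>105)&(Z<196)]
    if len(w)>30:
        c=w.mean(0);nn=np.linalg.svd(w-c)[2][2];print(" face",len(w),c,nn*np.sign(nn[0]))
    if n!="wrist": o.append(im)
a=o[0][190:330,170:350];b=o[1][90:250,200:400]
f=lambda i:cv2.resize(i,(400,int(400*i.shape[0]/i.shape[1])),interpolation=cv2.INTER_CUBIC)
a,b=f(a),f(b);h=max(len(a),len(b));P=lambda i:cv2.copyMakeBorder(i,0,h-len(i),0,0,0)
cv2.imwrite("pics/view.png",np.clip(np.hstack([P(a),P(b)])[:,:,::-1]*1.4,0,255).astype(np.uint8))
E
```

```text
clock: 5.15
position: [609.8, -124.5, 176.6]
ee_rot: [0.999, 0.041, 0.0, -0.0]
contact_force: [-0.4, 0.0, -0.6]
gripper_width: 59.1
grasp_force: 65.0
[ 609.84624242 -124.50736125  176.58804946]
scene dish 230 [ 612.5 -125.3] [13.6 64.1] 7.7 z [134.  208.1 211.7]
scene top 156 [ 611.9 -121.5] [13.6 56.4] 7.7 z [200.4 209.7 211.8]
 face 448 [ 617.21245685 -124.60524907  157.34804662] [ 0.99724442  0.07367082 -0.00872772]
top dish 97 [ 602.7 -121.2] [ 9.9 80. ] 4.5 z [116.3 153.  199.4]
top top 6 [ 600.6 -119.9] [ 5.2 77.1] 4.7 z [199.5 203.9 214.6]
 face 96 [ 602.31709477 -120.69016116  152.46404213] [0.99699389 0.0770982  0.00768387]
wrist dish 6139 [ 613.2 -124.8] [19.3 60.2] 2.6 z [156.8 209.5 211.6]
wrist top 4766 [ 613.1 -124.8] [19.4 60.1] 2.9 z [201.9 210.  211.7]
 face 5278 [ 618.67368972 -123.5537931   165.27087007] [ 0.99717278  0.07435303 -0.01086618]
```

View pics/view.png

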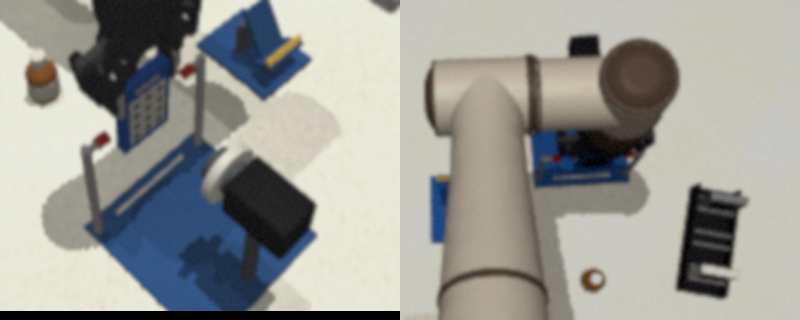

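The dish hangs upright between the red tips (left panel, about (145,105)), with the window facing the lens. The measured face centre is about (617,-124), yaw 4.3°. Next I hold it there.

```bash
python3 -m creep '{"translation":[[0,0.1,0],[0,0.1,0],[0,0.1,0],[0,0.1,0],[0,0.1,0],[0,0.1,0],[0,0.1,0],[0,0.1,0]],"delta_rot":[[0,0,0],[0,0,0],[0,0,0],[0,0,0],[0,0,0],[0,0,0],[0,0,0],[0,0,0]],"hand":[5.5,5.5,5.5,5.5,5.5,5.5,5.5,5.5]}'
python3 -m creep '{"translation":[[0,0,0],[0,0,0],[0,0,0],[0,0,0],[0,0,0],[0,0,0],[0,0,0],[0,0,0]],"delta_rot":[[0,0,0],[0,0,0],[0,0,0],[0,0,0],[0,0,0],[0,0,0],[0,0,0],[0,0,0]],"hand":[5.5,5.5,5.5,5.5,5.5,5.5,5.5,5.5]}'
python3 - <<'E'
from h import *
for n in ["scene","v_scene","v_wrist","top"]:
    z=np.load(f"pics/{n}.npz");im,W=z["im"],z["W"];H,S,V=hsv(im);X,Y,Z=[W[...,i] for i in range(3)]
    R0=(abs(X-548)<75)&(abs(Y-96)<60)
    rect(n+" base",W[R0&(H>95)&(H<130)&(S>100)&(Z<16)])
    rect(n+" lip",W[R0&(H>16)&(H<36)&(S>110)&(Z>35)&(Z<60)])
    rect(n+" boardtop",W[R0&(H>95)&(H<130)&(Z>84)])
    m=R0&(abs(X-560)<25)&(abs(Y-96)<17)&(Z>50)&(Z<88)&(H>95)&(H<130);w=W[m]
    if len(w)>20:
        for _ in range(3):
            c=w.mean(0);k=np.linalg.svd(w-c)[2][2];k*=np.sign(k[2]);r=(w-c)@k;w=w[abs(r)<2.5]
        print(n," board",len(w),c.round(1),k.round(3))
E
```

```text
clock: 6.3
position: [610.1, -123.5, 176.3]
ee_rot: [0.999, 0.041, 0.0, 0.0]
contact_force: [0.1, 0.4, -1.5]
gripper_width: 59.2
grasp_force: 65.0
clock: 7.3
position: [610.1, -123.5, 176.3]
ee_rot: [0.999, 0.041, 0.0, -0.0]
contact_force: [-0.2, -0.1, -1.4]
gripper_width: 59.1
grasp_force: 65.0
scene base 577 [550.   94.9] [115.   86.2] 2.9 z [3.8 6.3 8.7]
scene lip 56 [591.8  97. ] [13.4 57.1] 3.3 z [44.1 48.4 51.8]
scene boardtop 46 [545.8  95.6] [11.  39.9] 2.0 z [85.1 87.6 90.6]
scene  board 122 [558.5  97.9  68.3] [0.857 0.038 0.514]
v_scene base 584 [550.5  93.5] [115.3  85.9] 4.9 z [3.6 6.2 8.6]
v_scene lip 55 [591.6  96.6] [12.8 56.4] 5.8 z [44.6 48.6 51.9]
v_scene boardtop 44 [545.1  96.1] [ 9.7 40.7] 1.7 z [85.5 87.5 91.7]
v_scene  board 106 [558.4  99.8  68.6] [0.859 0.011 0.512]
v_wrist base 2848 [551.2  94.4] [116.3  87.5] 3.1 z [5.6 6.8 8. ]
v_wrist lip 272 [596.1  98. ] [ 7.4 59.3] 4.0 z [45.8 49.9 51.9]
v_wrist boardtop 263 [547.9  95. ] [10.7 40.3] 3.2 z [84.5 88.4 91. ]
v_wrist  board 692 [559.9  96.1  69.6] [0.865 0.048 0.5  ]
top base 518 [548.9  95.8] [113.9  83.8] 2.0 z [ 3.2  7.2 11.2]
top lip 26 [595.1  99.3] [ 5.2 50.6] 1.3 z [46.  50.1 53. ]
top boardtop 33 [545.7  96.9] [ 7.6 38.9] 1.8 z [84.8 89.3 93.8]
top  board 13 [551.4  96.4  70.4] [0.416 0.907 0.07 ]
```

```bash
python3 -m creep '{"translation":[[-4,0,1],[-8,0,2.5],[-9,5,2.5],[-9,11,2.5],[-9,17,2],[-9,21.8,0],[-9,21.8,-1.8],[-9,21.8,-1.8]],"delta_rot":[[0,0,0],[0,0,0],[0.4,-6,-0.3],[0.8,-12,-0.6],[1.4,-20,-1],[2,-28,-1.5],[2.1,-29.9,-1.5],[2.1,-29.9,-1.5]],"hand":[5.5,5.5,5.5,5.5,5.5,5.5,5.5,5.5]}'
python3 - <<'E'
from h import *
to([519.5,95,157.6],tool(3.2,30)); to([552.8,95.1,96],tool(3.2,30))
im,d=get_image("wrist");c=get_calibration("wrist");W=wcloud(d,c);np.savez("pics/r1.npz",im=im,d=d,W=W)
H,S,V=hsv(im);X,Y,Z=[W[...,i] for i in range(3)]
rect("lip",W[(abs(X-590)<30)&(abs(Y-96)<50)&(H>16)&(H<36)&(S>110)&(Z<70)])
rect("base",W[(abs(X-550)<75)&(abs(Y-96)<60)&(Z<16)&(H>95)&(H<130)&(S>100)])
cv2.imwrite("pics/r1.png",np.clip(im[:,:,::-1]*1.4,0,255).astype(np.uint8))
E
```

```text
clock: 8.3
position: [537.2, 69.2, 190.5]
ee_rot: [0.967, 0.022, 0.254, 0.008]
contact_force: [2.0, -0.6, -0.6]
gripper_width: 59.2
grasp_force: 65.5
cm [-1.77  2.58 -3.29] deg [ 1.57 -0.49  1.03] | 1.9
cm [ 1.56  2.59 -9.45] deg [ 1.57 -0.49  1.03] | 1.9
lip 272 [590.2 101.5] [ 6.2 58.2] 3.0 z [43.8 46.8 48.3]
base 535 [545.1  98.1] [116.8  86.4] 4.2 z [1.9 3.2 4.6]
```

View pics/r1.png

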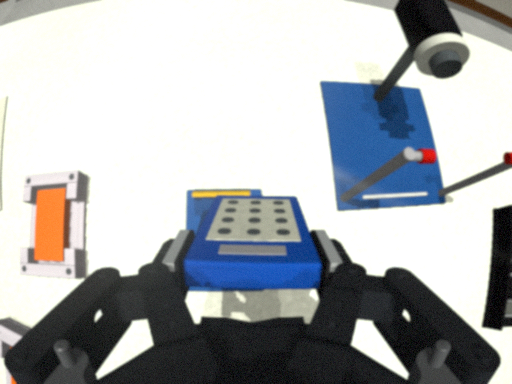

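The dish is held squarely, and the rest's yellow lip shows at (222,193). The arm lags its last row, so I let it settle and re-read.

```bash
python3 -m creep '{"translation":[[0,0,0],[0,0,0]],"delta_rot":[[0,0,0],[0,0,0]],"hand":[5.5,5.5]}'
python3 - <<'E'
from h import *
to([519.5,95,157.6],tool(3.2,30)); to([552.8,95.1,96],tool(3.2,30))
E
```

```text
clock: 8.6
position: [538.3, 67.4, 190.9]
ee_rot: [0.967, 0.02, 0.254, 0.009]
contact_force: [0.8, -0.3, -1.7]
gripper_width: 58.7
grasp_force: 65.4
cm [-1.88  2.76 -3.33] deg [ 1.63 -0.52  1.2 ] | 2.1
cm [ 1.45  2.77 -9.49] deg [ 1.63 -0.52  1.2 ] | 2.1
```

```bash
python3 -m creep '{"translation":[[-1,1.4,-1.6],[-1.9,2.8,-3.3],[-1.9,2.8,-3.3],[-1,2.8,-4.8],[-0.2,2.8,-6.2],[0.6,2.8,-7.6],[0.6,2.8,-7.6],[0.6,2.8,-7.6]],"delta_rot":[[0.8,-0.2,0.6],[1.6,-0.5,1.2],[1.6,-0.5,1.2],[1.6,-0.5,1.2],[1.6,-0.5,1.2],[1.6,-0.5,1.2],[1.6,-0.5,1.2],[1.6,-0.5,1.2]],"hand":[5.5,5.5,5.5,5.5,5.5,5.5,5.5,5.5]}'
python3 - <<'E'
from h import *
to([552.8,95.1,96],tool(3.2,30))
o=[]
for n in ["scene","wrist"]:
    im,d=get_image(n);W=wcloud(d,get_calibration(n)) if n=="wrist" else cloud(d,*cal(n))
    H,S,V=hsv(im);X,Y,Z=[W[...,i] for i in range(3)];np.savez(f"pics/r2_{n}.npz",im=im,W=W)
    rect(n+"lip",W[(abs(X-590)<30)&(abs(Y-96)<50)&(H>16)&(H<36)&(S>110)&(Z<70)])
    m=(abs(X-560)<40)&(abs(Y-96)<35)&(Z>60)&(Z<150)&((S<60)&(V>70)|(H>100)&(H<125)&(S>110));w=W[m]
    for _ in range(4):
        c=w.mean(0);k=np.linalg.svd(w-c)[2][2];k*=np.sign(k[2]);r=(w-c)@k;w=w[abs(r)<3]
    print(n,"dish face",len(w),c.round(1),k.round(3)); rect("",w); 
    o.append(im)
a=cv2.resize(o[0][130:250,220:380],(533,400),interpolation=cv2.INTER_CUBIC)
cv2.imwrite("pics/r2.png",np.clip(a[:,:,::-1]*1.5,0,255).astype(np.uint8))
E
```

```text
clock: 9.6
position: [545.6, 104.1, 151.7]
ee_rot: [0.972, 0.024, 0.232, 0.007]
contact_force: [-0.9, 0.6, -1.4]
gripper_width: 59.5
grasp_force: 66.1
cm [ 0.72 -0.9  -5.57] deg [ 1.56 -3.13  0.71] | 3.6
scenelip 56 [591.5  96.1] [14.3 56.4] 3.8 z [36.8 49.1 52.7]
scene dish face 127 [563.4  99.  129.4] [ 0.961 -0.06   0.269]
 127 [563.9 100.7] [59.4 10.5] 83.7 z [114.1 130.7 144.4]
wristlip 487 [595.8  99. ] [ 7.8 59. ] 3.0 z [44.1 50.6 52.2]
wrist dish face 2433 [566.3 102.4 128.3] [0.897 0.046 0.439]
 2433 [568.1 101.7] [26.2 59.7] 2.3 z [101.7 130.6 148.4]
```

View pics/r2.png

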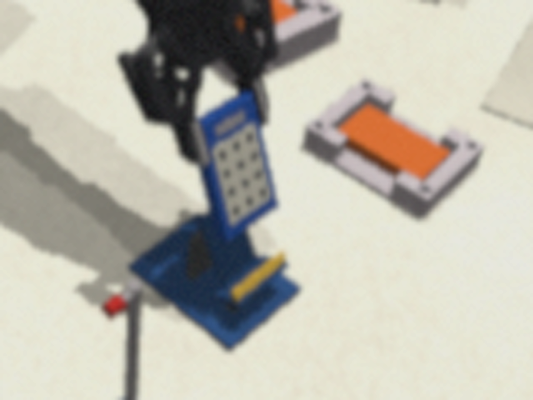

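The dish hangs above the rest, about 40 mm short of the commanded pose and tilted 27°. I'll check whether a joint limit is the cause.

```bash
python3 -m creep '{"translation":[[0,-0.4,-1],[0,-0.9,-1.5]],"delta_rot":[[0.8,-1.5,0.4],[1.5,-3,0.7]],"hand":[5.5,5.5]}'
python3 - <<'E'
from h import *
print(read_state()["joints"].round(3)); to([552.8,95.1,96],tool(3.2,30))
E
```

```text
clock: 9.95
position: [547.0, 100.3, 164.0]
ee_rot: [0.97, 0.025, 0.24, 0.001]
contact_force: [0.1, 0.5, -1.2]
gripper_width: 58.9
grasp_force: 66.1
[ 0.355  0.137 -0.92   1.247 -0.161  0.061]
cm [ 0.58 -0.52 -6.8 ] deg [ 0.88 -2.17  0.41] | 2.4
```

```bash
python3 - <<'E'
from h import *
to([545,95.8,155],tool(3.2,20))
E
python3 -m creep '{"translation":[[-0.1,-0.2,0],[-0.2,-0.4,0],[-0.2,-0.5,0],[-0.2,-0.5,0]],"delta_rot":[[0,3,0],[0,6,0],[0,8,0],[0,8,0]],"hand":[5.5,5.5,5.5,5.5]}'
python3 - <<'E'
from h import *
print(read_state()["joints"].round(3));to([545,95.8,155],tool(3.2,20)); to([563.7,95.8,103.2],tool(3.2,20))
E
```

```text
cm [-0.2  -0.45 -0.9 ] deg [0.36 7.82 0.35] | 7.8
clock: 10.45
position: [545.7, 97.2, 164.6]
ee_rot: [0.985, 0.025, 0.172, -0.003]
contact_force: [1.3, 0.5, -1.3]
gripper_width: 59.1
grasp_force: 66.1
[ 0.54   0.181 -0.648  0.371 -0.463  0.772]
cm [-0.07 -0.14 -0.96] deg [ 0.19 -0.18  0.32] | 0.4
cm [ 1.8  -0.14 -6.14] deg [ 0.19 -0.18  0.32] | 0.4
```

```bash
python3 -m creep '{"translation":[[0.2,-0.1,-1.5],[0.8,-0.1,-3.2],[1.3,-0.1,-4.7],[1.6,-0.1,-5.5],[1.6,-0.1,-5.5],[1.6,-0.1,-5.5]],"delta_rot":[[0.2,0,0.3],[0.2,0,0.3],[0.2,0,0.3],[0.2,0,0.3],[0.2,0,0.3],[0.2,0,0.3]],"hand":[5.5,5.5,5.5,5.5,5.5,5.5]}'
python3 - <<'E'
from h import *
print(read_state()["joints"].round(3)); to([563.7,95.8,103.2],tool(3.2,20))
o=[]
for n in ["scene","wrist"]:
    im,d=get_image(n);W=wcloud(d,get_calibration(n)) if n=="wrist" else cloud(d,*cal(n))
    H,S,V=hsv(im);X,Y,Z=[W[...,i] for i in range(3)];np.savez(f"pics/r3_{n}.npz",im=im,W=W)
    rect(n+"lip",W[(abs(X-590)<30)&(abs(Y-96)<50)&(H>16)&(H<36)&(S>110)&(Z<70)])
    m=(abs(X-575)<30)&(abs(Y-96)<28)&(Z>60)&(Z<130)&((S<90)&(V>60)|(H>100)&(H<125)&(S>110));w=W[m]
    for _ in range(5):
        c=w.mean(0);k=np.linalg.svd(w-c)[2][2];k*=np.sign(k[2]);r=(w-c)@k;w=w[abs(r)<2.5]
    print(n,"dish face",len(w),c.round(1),k.round(3)); o.append(im)
a=cv2.resize(o[0][150:230,240:350],(550,400),interpolation=cv2.INTER_CUBIC)
cv2.imwrite("pics/r3.png",np.clip(a[:,:,::-1]*1.5,0,255).astype(np.uint8))
E
```

```text
clock: 11.2
position: [561.3, 94.5, 109.2]
ee_rot: [0.985, 0.027, 0.172, -0.003]
contact_force: [-0.5, -0.3, -1.8]
gripper_width: 59.1
grasp_force: 66.1
[ 0.487  0.279 -0.737  0.551 -0.279  0.629]
cm [ 0.24  0.13 -0.6 ] deg [ 0.17 -0.17  0.03] | 0.2
scenelip 60 [590.8  96.7] [15.2 57. ] 3.0 z [35.3 49.3 52.2]
scene dish face 354 [573.2  94.8  95.4] [0.939 0.052 0.34 ]
wristlip 782 [595.7  98.8] [ 7.1 58.9] 3.2 z [44.9 50.3 52.1]
wrist dish face 4278 [572.4  95.6 102.7] [0.941 0.054 0.334]
```

```bash
python3 -m creep '{"translation":[[0.1,0.1,-0.3],[0.2,0.1,-0.6],[0.2,0.1,-0.6]],"delta_rot":[[0,0,0],[0,0,0],[0,0,0]],"hand":[5.5,5.5,5.5]}'
python3 -m creep '{"translation":[[0,0,-0.2],[0,0,-0.2]],"delta_rot":[[0,0,0],[0,0,0]],"hand":[5.5,5.5]}'
```

```text
clock: 11.68
position: [562.8, 95.1, 102.1]
ee_rot: [0.985, 0.028, 0.171, -0.003]
contact_force: [-0.2, 0.4, -2.0]
gripper_width: 59.0
grasp_force: 66.1
clock: 11.92
position: [563.4, 95.4, 101.1]
ee_rot: [0.985, 0.028, 0.172, -0.003]
contact_force: [-1.9, -1.1, 2.6]
gripper_width: 59.6
grasp_force: 66.3
```

```bash
python3 -m creep '{"translation":[[0,0,-0.1],[0,0,-0.1],[0,0,-0.1],[0,0,-0.1],[0,0,-0.1],[0,0,-0.1]],"delta_rot":[[0,0,0],[0,0,0],[0,0,0],[0,0,0],[0,0,0],[0,0,0]],"hand":[5.5,6.3,7,7.8,8.4,8.4]}'
python3 - <<'E'
from h import *
o=[]
for n in ["scene","wrist"]:
    im,d=get_image(n);W=wcloud(d,get_calibration(n)) if n=="wrist" else cloud(d,*cal(n))
    X,Y,Z=[W[...,i] for i in range(3)];H,S,V=hsv(im)
    m=(abs(X-575)<40)&(abs(Y-96)<28)&(Z>60)&(Z<130)&((S<90)&(V>60)|(H>100)&(H<125)&(S>110));w=W[m]
    for _ in range(5):
        c=w.mean(0);k=np.linalg.svd(w-c)[2][2];k*=np.sign(k[2]);r=(w-c)@k;w=w[abs(r)<2.5]
    print(n,"dish face",len(w),c.round(1),k.round(3)); o.append(im)
a=cv2.resize(o[0][140:230,235:355],(533,400),interpolation=cv2.INTER_CUBIC)
b=cv2.resize(o[1][100:330,130:390],(267*1,400),interpolation=cv2.INTER_CUBIC)
cv2.imwrite("pics/r4.png",np.clip(np.hstack([a,b])[:,:,::-1]*1.5,0,255).astype(np.uint8))
E
```

```text
clock: 12.68
position: [563.1, 95.5, 99.5]
ee_rot: [0.985, 0.028, 0.172, -0.003]
contact_force: [0.0, 0.6, -0.0]
gripper_width: 84.1
grasp_force: 0.0
scene dish face 384 [561.4  94.   93.3] [0.857 0.06  0.511]
wrist dish face 8478 [558.1  94.5 101.7] [0.857 0.056 0.513]
```

View pics/r4.png

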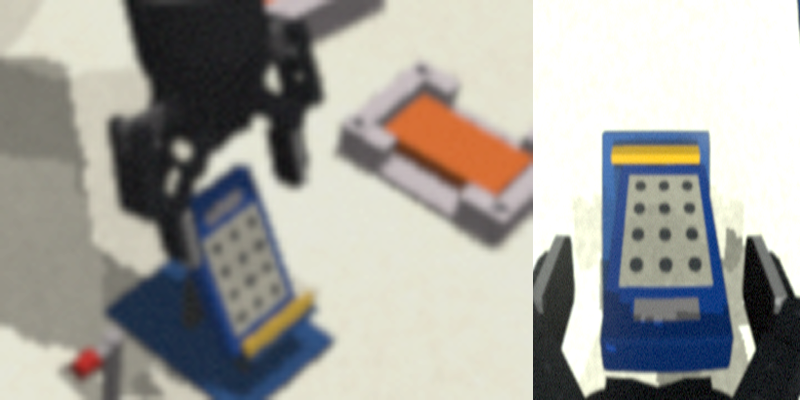

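The dish leans fully on the board, with its face normal 59° from vertical, and is released. Now I withdraw and swing the tool round to the window side.

```bash
python3 -m creep '{"translation":[[-1.4,0,4],[-2.5,0,8],[1,0,12],[5,0,14],[8,0,14],[9,0,14],[9,0,14],[9,0,14]],"delta_rot":[[0,0,0],[0,0,0],[-0.6,10,0],[-1.2,20,0],[-1.8,30,0],[-2.4,40,0],[-3,50,0],[-3.6,60,0]],"hand":[8.5,8.5,8.5,8.5,8.5,8.5,8.5,8.5]}'
python3 - <<'E'
from h import *
print(read_state()["joints"].round(3)); to([650,99,200],tool(3.6,-60)); to([612.8,98.9,111.8],tool(3.6,-60))
E
```

```text
clock: 13.78
position: [653.7, 95.3, 239.6]
ee_rot: [0.948, 0.028, -0.316, 0.012]
contact_force: [0.3, 0.7, -0.8]
gripper_width: 84.9
grasp_force: 0.0
[ 0.317  0.806  0.694 -0.171 -2.081  1.276]
cm [-0.37  0.37 -3.96] deg [-1.12 23.15  0.09] | 23.2
cm [ -4.09   0.36 -12.78] deg [-1.12 23.15  0.09] | 23.2
```

```bash
python3 -m creep '{"translation":[[0,0.2,-1],[0,0.4,-3],[-1.5,0.4,-6],[-3,0.4,-10],[-4.1,0.4,-12.8],[-4.1,0.4,-12.8],[-4.1,0.4,-12.8]],"delta_rot":[[-0.5,9,0],[-0.9,18,0],[-1.1,23.2,0],[-1.1,23.2,0],[-1.1,23.2,0],[-1.1,23.2,0],[-1.1,23.2,0]],"hand":[8.5,8.5,8.5,8.5,8.5,8.5,8.5]}'
python3 - <<'E'
from h import *
print(read_state()["joints"].round(3)); to([612.8,98.9,111.8],tool(3.6,-60)); to([543.7,94.5,71.8],tool(3.6,-60))
o=[]
for n in ["scene","wrist"]:
    im,d=get_image(n);W=wcloud(d,get_calibration(n)) if n=="wrist" else cloud(d,*cal(n))
    X,Y,Z=[W[...,i] for i in range(3)];H,S,V=hsv(im)
    m=(abs(X-560)<50)&(abs(Y-96)<45)&(Z>30)&(Z<140)&((S<90)&(V>60)|(H>100)&(H<125)&(S>110));w=W[m]
    if len(w)>50:
        for _ in range(6):
            c=w.mean(0);k=np.linalg.svd(w-c)[2][2];k*=np.sign(k[2]);r=(w-c)@k;w=w[abs(r)<2]
        e2=np.array([-k[1],k[0],0]);e2/=np.linalg.norm(e2);e3=np.cross(k,e2)
        r=cv2.minAreaRect(np.c_[(w-c)@e2,(w-c)@e3].astype(np.float32));q=c+r[0][0]*e2+r[0][1]*e3
        print(n,"face",len(w),c.round(1),k.round(3),"ctr",q.round(1),np.round(r[1],1),r[2])
    o.append(im)
a=cv2.resize(o[0][120:240,220:380],(400,300),interpolation=cv2.INTER_CUBIC)
b=cv2.resize(o[1],(400,300),interpolation=cv2.INTER_CUBIC)
cv2.imwrite("pics/g1.png",np.clip(np.hstack([a,b])[:,:,::-1]*1.4,0,255).astype(np.uint8))
E
```

```text
clock: 14.65
position: [613.0, 99.4, 112.6]
ee_rot: [0.867, 0.027, -0.497, 0.016]
contact_force: [0.2, -0.3, 0.2]
gripper_width: 85.0
grasp_force: 0.0
[ 0.309  1.029  0.666 -0.267 -2.218  1.28 ]
cm [-0.02 -0.05 -0.08] deg [0.01 0.36 0.06] | 0.4
cm [-6.93 -0.49 -4.08] deg [0.01 0.36 0.06] | 0.4
scene face 359 [566.3  91.7  84.4] [0.854 0.02  0.52 ] ctr [565.7  90.4  85.4] [59.8 98.4] 1.5444871187210083
wrist face 9299 [568.3  91.3  85.5] [0.86  0.049 0.507] ctr [570.3  94.1  81.8] [ 64.5 105.9] 0.1703917682170868
```

View pics/g1.png

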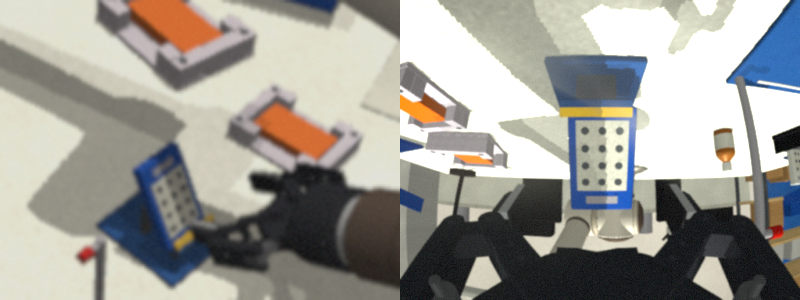

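The rest is astride the fingers' closing line, with the dish at wrist-panel columns 568–636, row 165. It is within 2 mm of centre, so I go in and grip it mid-length.

```bash
python3 -m creep '{"translation":[[-2.5,-0.25,-1.5],[-5,-0.5,-2.9],[-6.9,-0.7,-4.1],[-6.9,-0.7,-4.1],[-6.9,-0.7,-4.1]],"delta_rot":[[0,0.3,0],[0,0.3,0],[0,0.3,0],[0,0.3,0],[0,0.3,0]],"hand":[8.5,8.5,8.5,8.5,8.5]}'
```

```text
clock: 15.38
position: [544.5, 92.5, 71.6]
ee_rot: [0.866, 0.027, -0.499, 0.015]
contact_force: [-0.4, -0.1, 0.6]
gripper_width: 85.0
grasp_force: 0.0
```

```bash
python3 -m creep '{"translation":[[0,0,0],[0,0,0],[0,0,0],[0,0,0],[0,0,0]],"delta_rot":[[0,0,0],[0,0,0],[0,0,0],[0,0,0],[0,0,0]],"hand":[5.5,5.5,5.5,5.5,5.5]}'
```

```text
clock: 16.0
position: [544.3, 92.4, 71.0]
ee_rot: [0.866, 0.027, -0.499, 0.016]
contact_force: [5.1, 0.3, 3.6]
gripper_width: 58.7
grasp_force: 65.8
```

```bash
python3 -m creep '{"translation":[[2,0.1,1.2],[4.3,0.3,2.5],[5,0.3,6],[5,2,10],[4,7,11],[3,12,11],[2,17,11],[1,22,10]],"delta_rot":[[0,0,0],[0,0,0],[0.3,-5,0],[0.9,-15,0.4],[1.5,-25,0.8],[2.1,-35,1.2],[2.7,-45,1.6],[3.3,-55,2]],"hand":[5.5,5.5,5.5,5.5,5.5,5.5,5.5,5.5]}'
python3 - <<'E'
from h import *
print(read_state()["joints"].round(3)); to([549,326.8,130],tool(5.8))
E
```

```text
clock: 17.0
position: [552.9, 314.4, 171.7]
ee_rot: [0.998, 0.045, -0.039, 0.009]
contact_force: [1.2, 0.4, -2.2]
gripper_width: 58.9
grasp_force: 70.0
[ 0.752  0.486  0.03  -0.041 -1.186  0.925]
cm [-0.39  1.24 -4.17] deg [ 1.22 -4.46  0.65] | 4.7
```

```bash
python3 -m creep '{"translation":[[-0.2,0.6,-2],[-0.4,1.2,-4],[-0.4,1.2,-4.2],[-0.4,1.2,-4.2],[-0.4,1.2,-4.2]],"delta_rot":[[1.2,-4.5,0.6],[1.2,-4.5,0.6],[1.2,-4.5,0.6],[1.2,-4.5,0.6],[1.2,-4.5,0.6]],"hand":[5.5,5.5,5.5,5.5,5.5]}'
python3 - <<'E'
from h import *
to([549,326.8,130],tool(5.8))
o=[]
for n in ["scene","wrist","top"]:
    im,d=get_image(n);W=wcloud(d,get_calibration(n)) if n=="wrist" else cloud(d,*cal(n))
    X,Y,Z=[W[...,i] for i in range(3)];H,S,V=hsv(im);np.savez(f"pics/n1_{n}.npz",im=im,W=W)
    N=(abs(X-549)<100)&(abs(Y-327)<80)
    rect(n+" nest",W[N&(Z>18)&(Z<36)]); 
    rect(n+" dish top",W[N&(Z>145)&(Z<165)&((H>100)&(H<125)&(S>110)|(S<60)&(V>100))])
    rect(n+" dish blue",W[N&(Z>130)&(Z<170)&(H>100)&(H<125)&(S>110)])
    o.append(im)
a=cv2.resize(o[0][70:220,260:420],(400,375),interpolation=cv2.INTER_CUBIC)
b=cv2.resize(o[1],(400,300),interpolation=cv2.INTER_CUBIC);b=cv2.copyMakeBorder(b,0,75,0,0,0)
cv2.imwrite("pics/n1.png",np.clip(np.hstack([a,b])[:,:,::-1]*1.4,0,255).astype(np.uint8))
E
```

```text
clock: 17.62
position: [549.9, 324.2, 129.2]
ee_rot: [0.999, 0.05, -0.003, 0.001]
contact_force: [0.2, -0.2, -1.5]
gripper_width: 58.8
grasp_force: 69.9
cm [-0.09  0.26  0.08] deg [ 0.18 -0.31  0.11] | 0.4
scene nest 690 [549.7 325.6] [135.8  97.9] 6.0 z [18.3 23.  27.9]
scene dish top 2
scene dish blue 19 [546.  295.9] [60.8  7.5] 3.1 z [131.8 134.5 168.9]
wrist nest 5142 [593.  331.6] [49.6 95.1] 5.8 z [19.  26.2 27.8]
wrist dish top 1933 [545.8 323.6] [32.6 86. ] 5.9 z [146.1 155.1 163.8]
wrist dish blue 3038 [554.2 318.9] [51.3 70.8] 6.0 z [132.3 149.9 165. ]
top nest 456 [548.9 326.5] [135.6  93.9] 5.8 z [18.7 24.7 30.6]
top dish top 7 [537.3 296.5] [ 4.5 10.9] 81.3 z [156.  161.6 163.9]
top dish blue 17 [526.5 317.8] [14.  56.2] 19.0 z [157.4 167.8 169.8]
```

View pics/n1.png

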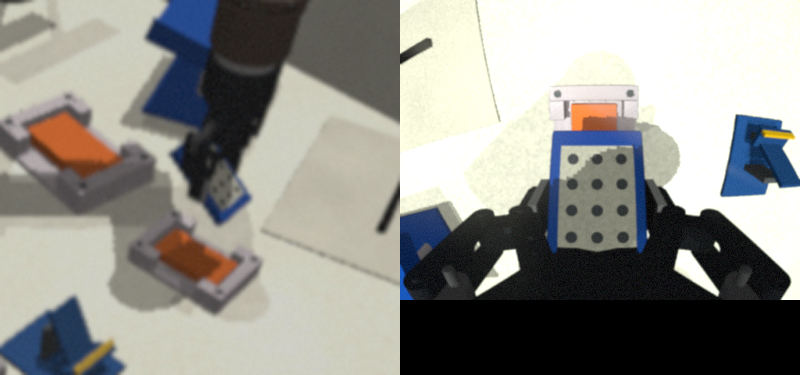

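The dish is held level above the nest, with the wrist panel showing the nest's far rim and bed in line in front of it. I'll compute the offset between the two in the same camera.

Run:
```python
from h import *
p=np.array([549.9,324.2,129.2]);z=np.load("pics/n1_wrist.npz");im,W=z["im"],z["W"];H,S,V=hsv(im)
a=np.radians(5.8);ex=np.array([np.cos(a),np.sin(a),0]);ey=np.array([-np.sin(a),np.cos(a),0])
D=W-p;x,y,zz=D@ex,D@ey,W[...,2]
dish=(abs(y)<40)&(abs(x)<70)&(zz>120)&(zz<175)&((H>100)&(H<125)&(S>110)|(S<70)&(V>90))
w=D[dish];k0=w
for _ in range(6):
    c=k0.mean(0);k=np.linalg.svd(k0-c)[2][2];k*=np.sign(k[2]);k0=w[abs((w-c)@k)<1.5]
print("plane",len(k0),(c+p).round(1),k.round(4),"roll about x',y' deg",np.degrees([k@ey,k@ex]).round(2))
fx,fy=k0@ex,k0@ey
print("front x' (face)",np.percentile(fx,[97,99,99.8]).round(1),"y' sides",np.percentile(fy,[.3,1,99,99.7]).round(1))
# side edges at rows: median per-x bin of min/max y, and front edge per-y bin
ed=[];
for b in np.arange(10,48,3):
    q=fy[(fx>b)&(fx<b+3)]
    if len(q)>20: ed.append((b+1.5,q.min(),q.max()))
ed=np.array(ed);print("y' left/right",np.median(ed[:,1]).round(2),np.median(ed[:,2]).round(2),"slopes deg",np.degrees(np.polyfit(ed[:,0],ed[:,1],1)[0]).round(2),np.degrees(np.polyfit(ed[:,0],ed[:,2],1)[0]).round(2))
print("front per y", [round(fx[(fy>b)&(fy<b+6)].max(),1) for b in range(-27,25,6)])
N=(abs(y)<75)&(x>20)&(x<110)&(zz>23)&(zz<33);nx,ny=x[N],y[N]
print("nest z",np.median(zz[N]),"far edge per y",[round(np.percentile(nx[(ny>b)&(ny<b+8)],99),1) for b in range(-44,48,8) if ((ny>b)&(ny<b+8)).sum()>10])
e=[(ny[(nx>b)&(nx<b+3)].min(),ny[(nx>b)&(nx<b+3)].max()) for b in range(50,66,3)];print("nest y sides",np.round(e,1).tolist())
B=(abs(y)<75)&(x>20)&(x<110)&(zz<30)&(H>4)&(H<22)&(S>150);bx,by=x[B],y[B]
print("bed far",np.percentile(bx,99).round(1),"y",np.percentile(by,[1,99]).round(1))
```

```text
plane 14508 [559.9 324.9 144.1] [0.6064 0.0633 0.7926] roll about x',y' deg [ 0.1  34.93]
front x' (face) [37.9 39.1 39.8] y' sides [-29.8 -29.2  28.4  29. ]
y' left/right -30.01 29.27 slopes deg 4.88 -6.57
front per y [np.float64(40.1), np.float64(39.8), np.float64(39.5), np.float64(39.6), np.float64(39.6), np.float64(39.6), np.float64(39.7), np.float64(40.1), np.float64(40.0)]
nest z 26.81359965825453 far edge per y [np.float64(67.7), np.float64(68.3), np.float64(68.2), np.float64(68.1), np.float64(68.0), np.float64(68.0), np.float64(68.0), np.float64(68.1), np.float64(68.2), np.float64(68.4), np.float64(67.8), np.float64(68.0)]
nest y sides [[-44.1, 49.7], [-44.4, 49.5], [-44.5, 50.5], [-44.5, 50.5], [-44.3, 49.4], [-44.3, 49.5]]
bed far 46.8 y [-15.5  26.3]
```

The face normal is tilted 37° towards +x: the dish pivoted in the grip on the lip as it came out. The grip is firm, so I tilt the tool by the same amount to level it.

```bash
python3 -m creep '{"translation":[[0.3,0.1,1],[0.6,0.1,2],[1,0.2,2],[1.3,0.2,2],[1.3,0.2,2],[1.3,0.2,2]],"delta_rot":[[1,-10,0],[2,-20,0],[3,-30,0],[3.7,-37,0],[3.7,-37,0],[3.7,-37,0]],"hand":[5.5,5.5,5.5,5.5,5.5,5.5]}'
cat >> h.py <<'E'
def dishcheck(yaw=5.8,nest=(549.3,326.7)):
    s=read_state();p=s["position"];im,d=get_image("wrist");W=wcloud(d,get_calibration("wrist"));H,S,V=hsv(im)
    a=np.radians(yaw);ex=np.array([np.cos(a),np.sin(a),0]);ey=np.array([-np.sin(a),np.cos(a),0])
    D=W-p;x,y,zz=D@ex,D@ey,W[...,2]
    m=(abs(y)<36)&(abs(x)<90)&(D[...,2]>-35)&(D[...,2]<70)&((H>100)&(H<125)&(S>110)|(S<70)&(V>90))
    w=D[m];c=np.median(w,0);k0=w
    for t in (20,10,5,2,1.5,1.5,1.5):
        c=k0.mean(0);k=np.linalg.svd(k0-c)[2][2];k*=np.sign(k[2]);k0=w[abs((w-c)@k)<t]
    dn=np.cross(ey,k);dn*=np.sign(dn@ex);dn/=np.linalg.norm(dn)
    u=(k0-c)@dn;v=(k0-c)@ey
    print("face",len(k0),(c+p).round(1),"tilt x',y' deg",np.degrees(np.arcsin([k@ex,k@ey])).round(1))
    print("extent along",np.percentile(u,[.2,1,99,99.8]).round(1),"across",np.percentile(v,[.2,1,99,99.8]).round(1))
    e=c+p+dn*np.percentile(u,99.5)+ey*(np.percentile(v,1)+np.percentile(v,99))/2
    C=e-50*dn-7*k; print("front edge mid",e.round(1),"centre est",C.round(1),"rel TCP",(C-p).round(1))
    N=(abs(y)<75)&(x>0)&(x<120)&(zz>22)&(zz<34);nx,ny=x[N],y[N]
    if N.sum()>200:
        f=np.median([np.percentile(nx[(ny>b)&(ny<b+8)],99) for b in range(-40,40,8) if ((ny>b)&(ny<b+8)).sum()>10])
        q=ny[(nx>f-14)&(nx<f-2)];l,r=np.percentile(q,[.3,99.7]);nc=p+ex*(f-67.5)+ey*(l+r)/2
        print("nest z",np.median(zz[N]).round(1),"centre",nc[:2].round(1),"width",(r-l).round(1),"| dish-nest x',y'",((C-nc)@ex).round(1),((C-nc)@ey).round(1))
    return W,im
E
python3 - <<'E'
from h import *
s=read_state();print(s["joints"].round(3),s["position"]);to([549,327,150],tool(5.8,37))
dishcheck()
E
```

```text
clock: 18.52
position: [605.3, 316.9, 178.4]
ee_rot: [0.95, 0.033, 0.311, 0.008]
contact_force: [2.0, -0.1, -0.5]
gripper_width: 58.7
grasp_force: 70.0
[ 0.64   0.32  -0.708  1.549 -0.358 -0.449] [605.28499611 316.92232977 178.40184887]
cm [-5.63  1.01 -2.84] deg [ 2.12 -0.57  2.52] | 3.3
face 15538 [601.8 317.1 193.3] tilt x',y' deg [1.2 2.3]
extent along [-38.4 -36.2  37.2  38.2] across [-30.  -28.6  29.4  30.4]
front edge mid [639.2 321.3 192.5] centre est [589.4 316.  186.6] rel TCP [-15.9  -0.9   8.2]
```

Levelling that way drives joint 5 to its limit, with the dish far forward. Pointing back towards the base is comfortable, and the dish may lie either way round, so I'll untilt, yaw −180° and tilt the other way.

```bash
python3 -m creep '{"translation":[[-1,0.2,0.2],[-2,0.4,0.2],[-3.5,0.6,0.2],[-5.5,1,0.2],[-5.5,1,0.2],[-5.5,1,0.2]],"delta_rot":[[-1,9,0],[-2,18,0],[-3,27,0],[-3.7,36,0],[-3.7,36,0],[-3.7,36,0]],"hand":[5.5,5.5,5.5,5.5,5.5,5.5]}'
python3 -m creep '{"translation":[[0,0,0],[0,0,0],[0,0,0],[0,0,0],[0,0,0],[0,0,0],[0,0,0],[0,0,0]],"delta_rot":[[0,0,-10],[0,0,-20],[0,0,-30],[0,0,-40],[0,0,-50],[0,0,-60],[0,0,-70],[0,0,-80]],"hand":[5.5,5.5,5.5,5.5,5.5,5.5,5.5,5.5]}'
python3 - <<'E'
from h import *
s=read_state();print(s["joints"].round(3));to([549,327,180],tool(-174.2))
E
```

```text
clock: 19.32
position: [548.3, 329.6, 180.4]
ee_rot: [0.999, 0.046, -0.003, 0.026]
contact_force: [0.4, -1.1, -1.4]
gripper_width: 58.7
grasp_force: 69.9
clock: 20.32
position: [549.2, 327.2, 179.1]
ee_rot: [0.792, -0.61, -0.02, 0.021]
contact_force: [0.6, 0.6, -1.7]
gripper_width: 58.6
grasp_force: 70.0
[ 0.774  0.474  0.028 -0.036 -1.174 -0.501]
cm [-0.02 -0.02  0.09] deg [ -2.45  -2.92 -98.94] | 99.0
```

```bash
python3 -m creep '{"translation":[[0,0,0],[0,0,0],[0,0,0],[0,0,0],[0,0,0],[0,0,0],[0,0,0],[0,0,0]],"delta_rot":[[-0.3,-0.3,-10.4],[-0.6,-0.6,-20.8],[-0.9,-0.9,-31.2],[-1.2,-1.2,-41.6],[-1.5,-1.5,-52],[-1.8,-1.8,-62.4],[-2,-2,-72.8],[-2.2,-2.2,-83.2]],"hand":[5.5,5.5,5.5,5.5,5.5,5.5,5.5,5.5]}'
python3 - <<'E'
from h import *
s=read_state();print(s["joints"].round(3));to([549,327,180],tool(-174.2));to([549,327,180],tool(-174.2,36))
E
```

```text
clock: 21.32
position: [549.1, 327.1, 179.2]
ee_rot: [-0.187, 0.982, 0.005, -0.008]
contact_force: [-0.3, 0.8, -1.6]
gripper_width: 58.8
grasp_force: 70.0
[ 0.782  0.452 -0.013 -0.019 -1.114 -1.968]
cm [-0.01 -0.01  0.08] deg [ -0.52  -0.95 -15.72] | 15.8
cm [-0.01 -0.01  0.08] deg [ -9.02  34.14 -14.99] | 38.4
```

```bash
python3 -m creep '{"translation":[[-0.3,0,-1],[-0.7,0,-2],[-1.2,-0.1,-4],[-1.6,-0.1,-6],[-1.6,-0.1,-7],[-1.6,-0.1,-7],[-1.6,-0.1,-7]],"delta_rot":[[-2.3,8.5,-3.7],[-4.5,17,-7.5],[-6.8,25.6,-11.2],[-9,34.1,-15],[-9,34.1,-15],[-9,34.1,-15],[-9,34.1,-15]],"hand":[5.5,5.5,5.5,5.5,5.5,5.5,5.5]}'
python3 - <<'E'
from h import *
s=read_state();print(s["joints"].round(3));to([533.4,325.8,109],tool(-174.2,36))
dishcheck(-174.2)
E
```

```text
clock: 22.2
position: [533.9, 326.3, 111.7]
ee_rot: [-0.052, 0.951, -0.015, -0.306]
contact_force: [-0.4, 0.0, -0.2]
gripper_width: 59.0
grasp_force: 70.0
[ 0.648  0.786  0.395 -0.31  -1.722 -2.071]
cm [-0.05 -0.05 -0.27] deg [-0.22  0.31 -0.42] | 0.6
face 15063 [539.  325.6 129.3] tilt x',y' deg [1.5 0.2]
extent along [-36.1 -34.6  38.7  39.9] across [-30.4 -29.8  28.   29.3]
front edge mid [499.8 322.5 128.2] centre est [549.7 327.6 122.5] rel TCP [15.8  1.3 10.8]
```

```bash
python3 -m creep '{"translation":[[-0.05,-0.05,-3],[-0.05,-0.1,-6],[-0.05,-0.1,-7.5],[-0.05,-0.1,-7.5],[-0.05,-0.1,-7.5]],"delta_rot":[[-0.3,1.8,-0.4],[-0.3,1.8,-0.4],[-0.3,1.8,-0.4],[-0.3,1.8,-0.4],[-0.3,1.8,-0.4]],"hand":[5.5,5.5,5.5,5.5,5.5]}'
python3 - <<'E'
from h import *
print(read_state()["contact_force"])
W,im=dishcheck(-174.2);np.savez("pics/n3_wrist.npz",im=im,W=W)
X,Y,Z=[W[...,i] for i in range(3)];N=(abs(X-549)<90)&(abs(Y-327)<60)&(Z>22)&(Z<32);rect("wrist rim",W[N])
im,d=get_image("scene");W=cloud(d,*cal("scene"));H,S,V=hsv(im);X,Y,Z=[W[...,i] for i in range(3)]
N=(abs(X-549)<90)&(abs(Y-327)<60);rect("sc rim",W[N&(Z>22)&(Z<32)]);rect("sc dishtop",W[N&(Z>49)&(Z<62)&((H>100)&(H<125)&(S>110)|(S<70)&(V>90))])
np.savez("pics/n3_scene.npz",im=im,W=W)
E
```

```text
clock: 22.88
position: [534.1, 325.0, 36.1]
ee_rot: [-0.048, 0.946, -0.016, -0.322]
contact_force: [0.7, -0.4, -0.6]
gripper_width: 58.5
grasp_force: 70.0
[ 0.66205319 -0.35474494 -0.55486489]
face 15478 [539.8 324.5  53.2] tilt x',y' deg [-0.4  0. ]
extent along [-36.1 -34.6  38.6  39.5] across [-30.2 -29.6  28.1  28.8]
front edge mid [500.7 321.2  53.5] centre est [550.4 326.3  46.2] rel TCP [16.3  1.3 10.1]
nest z 27.0 centre [550.8 326.6] width 94.5 | dish-nest x',y' 0.4 0.3
wrist rim 2726 [501.6 321.6] [37.2 95.1] 5.9 z [25.8 27.  28. ]
sc rim 256 [549.7 326. ] [135.6  97.3] 6.4 z [22.7 25.9 28.4]
sc dishtop 89 [549.3 321.6] [96.2 55.9] 6.8 z [49.4 51.8 53.8]
```

```bash
python3 -m creep '{"translation":[[0,0,-0.6],[0,0,-1.1],[0,0,-1.4],[0,0,-1.4]],"delta_rot":[[0,-0.4,0],[0,-0.4,0],[0,-0.4,0],[0,-0.4,0]],"hand":[5.5,5.5,5.5,5.5]}'
python3 - <<'E'
from h import *
dishcheck(-174.2)
E
```

```text
clock: 23.48
position: [533.4, 324.6, 23.0]
ee_rot: [-0.048, 0.946, -0.017, -0.32]
contact_force: [0.5, 1.4, 8.1]
gripper_width: 58.3
grasp_force: 70.9
face 4664 [526.9 323.3  35.7] tilt x',y' deg [12.4 -0.5]
extent along [-33.4 -31.1  44.2  44.6] across [-36.2 -35.   33.1  34.7]
front edge mid [483.7 319.9  26.1] centre est [533.7 324.9  30.1] rel TCP [0.4 0.3 7. ]
nest z 26.9 centre [550.8 326.7] width 94.0 | dish-nest x',y' 17.2 0.0
```

```bash
cat > fit.py <<'E'
from h import *
def fit(yaw=-174.2,zmin=33):
    s=read_state();p=s["position"];im,d=get_image("wrist");W=wcloud(d,get_calibration("wrist"));H,S,V=hsv(im)
    a=np.radians(yaw);ex=np.array([np.cos(a),np.sin(a),0]);ey=np.array([-np.sin(a),np.cos(a),0])
    o=np.array([550.8,326.6,0]);D=W-o;x,y,z=D@ex,D@ey,W[...,2]
    m=(abs(y)<34)&(abs(x)<60)&(z>zmin)&(z<zmin+25)&((H>100)&(H<125)&(S>110)|(S<70)&(V>90))
    w=np.c_[x[m],y[m],z[m]];k0=w
    for t in (9,5,3,1.5,1.5,1.5):
        c=k0.mean(0);k=np.linalg.svd(k0-c)[2][2];k*=np.sign(k[2]);k0=w[abs((w-c)@k)<t]
    print("p",p.round(1),"face",len(k0),c.round(1),"tilt",np.degrees(np.arcsin(k[:2])).round(1),"z at 0",(c[2]+(k[0]*c[0]+k[1]*c[1])/k[2]).round(1))
    F=[(b,np.percentile(k0[(k0[:,1]>b-2)&(k0[:,1]<b+2),0],99)) for b in range(-24,25,4)];F=np.array(F)
    q=np.polyfit(F[:,0],F[:,1],1);print("dish front x'",q[1].round(2),"yaw err deg",-np.degrees(q[0]).round(2))
    E=[(b,)+tuple(np.percentile(k0[(k0[:,0]>b-2)&(k0[:,0]<b+2),1],[.7,99.3])) for b in range(20,46,3)];E=np.array(E)
    for i in (1,2):
        q=np.polyfit(E[:,0],E[:,i],1);print(" side",E[:,i].round(1).tolist(),"slope",np.degrees(q[0]).round(2))
    N=(abs(y)<60)&(x>40)&(x<80)&(z>24.5)&(z<30);nx,ny=x[N],y[N]
    F=np.array([(b,np.percentile(nx[(ny>b-3)&(ny<b+3)],99),np.percentile(nx[(ny>b-3)&(ny<b+3)],1)) for b in range(-40,41,8)])
    q=np.polyfit(F[:,0],F[:,1],1);print("nest outer x'",q[1].round(2),"yaw",-np.degrees(q[0]).round(2),"inner",F[:,2].round(1).tolist())
    j=(nx>54)&(nx<66);print("nest y",np.percentile(ny[j],[.5,99.5]).round(1))
fit()
E
python3 fit.py
```

```text
p [533.4 324.6  23. ] face 15631 [12.2  1.2 40.4] tilt [-1.  -0.1] z at 0 40.1
dish front x' 50.29 yaw err deg -2.97
 side [-28.3, -28.1, -28.0, -28.0, -28.1, -28.2, -27.8, -27.7, -27.3] slope 1.78
 side [29.4, 29.4, 29.4, 29.6, 29.5, 29.4, 29.2, 29.3, 29.2] slope -0.65
nest outer x' 67.46 yaw -0.03 inner [40.2, 40.2, 58.5, 58.6, 58.5, 58.6, 58.4, 58.5, 58.7, 40.9, 40.2]
nest y [-47.   46.5]
```

```bash
python3 -m creep '{"translation":[[0,0.1,0.1],[0,0.1,0],[0,0.1,-0.2],[0,0.1,-0.3]],"delta_rot":[[0,0.5,0],[0,0.5,0],[0,0.5,0],[0,0.5,0]],"hand":[5.5,5.5,5.5,5.5]}'
python3 fit.py
```

```text
clock: 24.08
position: [533.4, 324.7, 22.0]
ee_rot: [-0.048, 0.944, -0.018, -0.325]
contact_force: [0.9, -1.4, 18.5]
gripper_width: 58.7
grasp_force: 71.3
p [533.4 324.7  22. ] face 15682 [12.   1.  39.5] tilt [-2.3 -0.1] z at 0 39.0
dish front x' 50.26 yaw err deg -0.27
 side [-28.6, -28.4, -28.3, -28.3, -28.2, -28.0, -27.9, -27.6, -27.8] slope 2.17
 side [29.2, 29.0, 29.3, 29.7, 29.6, 29.1, 29.4, 29.3, 29.0] slope 0.01
nest outer x' 66.9 yaw -0.05 inner [40.3, 40.3, 58.8, 58.8, 58.6, 58.8, 58.8, 58.8, 58.6, 40.4, 40.2]
nest y [-47.   46.5]
```

```bash
python3 -m creep '{"translation":[[0.05,0.05,0.5],[0.1,0.1,0.6],[0.1,0.1,0.6],[0.1,0.1,0.6]],"delta_rot":[[0,-1.5,0],[0,-1.5,0],[0,-1.5,0],[0,-1.5,0]],"hand":[5.5,5.5,5.5,5.5]}'
python3 fit.py
```

```text
clock: 24.62
position: [534.5, 326.7, 23.1]
ee_rot: [-0.047, 0.949, -0.017, -0.312]
contact_force: [0.1, 0.6, 4.0]
gripper_width: 58.6
grasp_force: 70.4
p [534.5 326.7  23.1] face 15737 [11.4 -0.8 40.7] tilt [-0.4 -0.1] z at 0 40.6
dish front x' 49.4 yaw err deg -1.48
 side [-30.4, -30.1, -29.9, -30.1, -30.1, -29.8, -29.9, -29.4, -29.1] slope 2.48
 side [27.5, 27.6, 27.5, 27.6, 27.8, 27.3, 27.5, 27.0, 27.2] slope -1.13
nest outer x' 67.09 yaw 0.52 inner [40.3, 41.1, 57.6, 57.6, 57.6, 57.7, 57.5, 57.6, 57.9, 40.3, 40.5]
nest y [-46.8  46.7]
```

```bash
python3 -m creep '{"translation":[[0,-0.1,0.2],[0,-0.12,0.2],[0,-0.12,0],[0,-0.12,-0.2],[0,-0.12,-0.4],[0,-0.12,-0.5]],"delta_rot":[[0,-0.4,-0.6],[0,-0.4,-0.6],[0,-0.4,-0.6],[0,-0.4,-0.6],[0,-0.4,-0.6],[0,-0.4,-0.6]],"hand":[5.5,5.5,5.5,5.5,5.5,5.5]}'
python3 fit.py
```

```text
clock: 25.42
position: [534.3, 325.0, 22.4]
ee_rot: [-0.043, 0.95, -0.016, -0.309]
contact_force: [0.9, 0.3, 15.5]
gripper_width: 58.4
grasp_force: 71.2
p [534.3 325.   22.4] face 15766 [12.   0.8 40.3] tilt [-1.  -0.2] z at 0 40.0
dish front x' 50.17 yaw err deg -0.92
 side [-28.5, -28.6, -28.7, -28.9, -28.6, -28.7, -28.5, -28.7, -28.2] slope 0.45
 side [28.7, 29.0, 29.0, 29.0, 29.6, 28.7, 28.6, 28.5, 28.4] slope -1.25
nest outer x' 67.23 yaw 0.34 inner [40.2, 40.5, 57.9, 58.0, 58.2, 58.2, 58.1, 58.3, 58.8, 40.5, 40.2]
nest y [-47.   46.6]
```

```bash
python3 -m creep '{"translation":[[0.05,0,0.5],[0.1,0,0.9],[0.1,0,0.9],[0.1,0,0.9]],"delta_rot":[[0,-0.5,0],[0,-1,0.3],[0,-1,0.3],[0,-1,0.3]],"hand":[5.5,5.5,5.5,5.5]}'
python3 fit.py; python3 -c "
from h import *
for i in range(3): print(read_state()['contact_force'].round(1))"
```

```text
clock: 25.98
position: [535.1, 325.1, 26.5]
ee_rot: [-0.044, 0.953, -0.017, -0.3]
contact_force: [-0.3, -0.2, -2.0]
gripper_width: 58.8
grasp_force: 70.1
p [535.1 325.1  26.5] face 15601 [11.3  0.8 44.1] tilt [ 1.3 -0.3] z at 0 44.4
dish front x' 49.4 yaw err deg -2.47
 side [-28.5, -28.5, -28.7, -28.6, -28.6, -28.7, -28.5, -28.3, -27.7] slope 1.36
 side [29.0, 29.2, 29.1, 29.1, 28.8, 28.9, 28.9, 28.8, 28.4] slope -1.39
nest outer x' 67.16 yaw 0.28 inner [40.3, 40.6, 57.9, 58.2, 58.2, 58.2, 58.2, 58.5, 58.5, 40.7, 40.2]
nest y [-46.9  46.5]
[-0.  -0.4 -1.4]
[-0.  -0.4 -1.4]
[-0.  -0.4 -1.4]
```

```bash
python3 -m creep '{"translation":[[0,0.04,-0.3],[0,0.04,-0.5],[0,0.04,-0.7],[0,0.04,-0.9]],"delta_rot":[[0,0,0],[0,0,0.2],[0,0,0.2],[0,0,0.2]],"hand":[5.5,5.5,5.5,5.5]}'
python3 fit.py
```

```text
clock: 26.52
position: [535.4, 325.6, 18.1]
ee_rot: [-0.046, 0.953, -0.017, -0.3]
contact_force: [0.5, -0.1, -1.5]
gripper_width: 58.9
grasp_force: 70.1
p [535.4 325.6  18.1] face 15704 [11.1  0.3 35.4] tilt [ 1.3 -0.3] z at 0 35.7
dish front x' 49.27 yaw err deg -1.33
 side [-29.1, -29.1, -29.3, -29.3, -29.1, -29.1, -29.0, -28.8, -28.4] slope 1.32
 side [28.6, 28.7, 28.6, 28.6, 28.6, 28.3, 28.4, 28.3, 28.4] slope -0.76
nest outer x' 67.04 yaw 0.22 inner [40.3, 40.3, 54.2, 54.3, 54.2, 54.3, 54.5, 54.3, 54.4, 40.4, 40.2]
nest y [-46.9  46.7]
```

The dish is in the recess with no side force. I press a little while still gripping, then let go.

```bash
python3 -m creep '{"translation":[[0,0,-0.2],[0,0,-0.4],[0,0,-0.6],[0,0,-0.6]],"delta_rot":[[0,1,0],[0,1,0],[0,1,0],[0,1,0]],"hand":[5.5,5.5,5.5,5.5]}'
python3 fit.py
```

```text
clock: 27.08
position: [535.3, 325.8, 12.6]
ee_rot: [-0.046, 0.95, -0.017, -0.308]
contact_force: [-0.5, 0.2, 2.7]
gripper_width: 58.4
grasp_force: 70.5
p [535.3 325.8  12.6] face 241 [ 4.  29.9 44.4] tilt [52.7 -4.6] z at 0 45.8Traceback (most recent call last):
  File "fit.py", line 20, in <module>
    fit()
    ~~~^^
  File "fit.py", line 11, in fit
    F=[(b,np.percentile(k0[(k0[:,1]>b-2)&(k0[:,1]<b+2),0],99)) for b in range(-24,25,4)];F=np.array(F)
          ~~~~~~~~~~~~~^^^^^^^^^^^^^^^^^^^^^^^^^^^^^^^^^^^^^^
    return _quantile_unchecked(
        a, q, axis, out, overwrite_input, method, keepdims, weights)
    return _ureduce(a,
                    func=_quantile_ureduce_func,
    ...<5 lines>...
                    overwrite_input=overwrite_input,
                    method=method)
    r = func(a, **kwargs)
    result = _quantile(arr,
                       quantiles=q,
    ...<2 lines>...
                       out=out,
                       weights=wgt)
    slices_having_nans = np.isnan(arr[-1, ...])
                                  ~~~^^^^^^^^^
IndexError: index -1 is out of bounds for axis 0 with size 0
```

```bash
python3 -m creep '{"translation":[[0,0,0],[0,0,0],[0,0,0],[1.5,0.15,2],[3.5,0.35,5],[5,0.5,8],[3,0.3,10],[2,0.2,10]],"delta_rot":[[0,0,0],[0,0,0],[0,0,0],[0,0,0],[0,0,0],[0,0,0],[1,-10,0],[2,-20,0]],"hand":[7,8.4,8.4,8.4,8.4,8.4,4,0]}'
python3 - <<'E'
from h import *
to([549.5,326.5,90],tool(-174.2))
im,d=get_image("wrist");W=wcloud(d,get_calibration("wrist"));H,S,V=hsv(im);X,Y,Z=[W[...,i] for i in range(3)]
N=(abs(X-550)<75)&(abs(Y-327)<55)
b=N&(H>100)&(H<125)&(S>110)&(Z>15)&(Z<45);rect("blue",W[b])
m=N&(abs(X-550)<40)&(abs(Y-327)<25)&(Z>15)&(Z<45);w=W[m];c=w.mean(0);k=np.linalg.svd(w-c)[2][2];print("face",c.round(1),k.round(3));rect("rim",W[N&(Z>24)&(Z<33)])
E
```

```text
clock: 28.12
position: [557.2, 328.3, 112.6]
ee_rot: [-0.048, 0.99, -0.007, -0.134]
contact_force: [-0.8, 0.2, 0.5]
gripper_width: 49.7
grasp_force: 0.0
cm [-0.77 -0.18 -2.26] deg [  1.62 -15.29   0.3 ] | 15.4
blue 3014 [542.2 322.7] [99.1 60. ] 6.4 z [28.9 30.  31.2]
face [549.3 326.8  30.6] [0.01 0.01 1.  ]
rim 14109 [542.4 324.1] [134.8  94.9] 6.3 z [26.5 29.8 31.6]
```

```bash
python3 -m creep '{"translation":[[-0.4,-0.1,-1],[-0.8,-0.2,-2.3],[-0.8,-0.2,-5],[-0.8,-0.2,-7.5],[-0.8,-0.2,-7.5]],"delta_rot":[[0.8,-7.6,0.2],[1.6,-15.3,0.3],[1.6,-15.3,0.3],[1.6,-15.3,0.3],[1.6,-15.3,0.3]],"hand":[0,0,0,0,0]}'
python3 -m creep '{"translation":[[0,0,-0.4],[0,0,-0.7],[0,0,-0.9],[0,0,-1]],"delta_rot":[[0,0,0],[0,0,0],[0,0,0],[0,0,0]],"hand":[0,0,0,0]}'
```

```text
clock: 28.8
position: [546.1, 324.5, 35.3]
ee_rot: [-0.05, 0.999, -0.003, -0.006]
contact_force: [-0.6, -0.4, 0.3]
gripper_width: 0.3
grasp_force: 0.0
clock: 29.3
position: [548.0, 326.1, 28.3]
ee_rot: [-0.051, 0.999, -0.001, -0.003]
contact_force: [-0.6, -1.3, 3.0]
gripper_width: 0.0
grasp_force: 1.9
```

```bash
python3 -m creep '{"translation":[[0,0,-0.3],[0,0,-0.5],[0,0,-0.5]],"delta_rot":[[0,0,0],[0,0,0],[0,0,0]],"hand":[0,0,0]}'
```

```text
clock: 29.68
position: [548.1, 326.1, 27.8]
ee_rot: [-0.052, 0.999, -0.001, -0.003]
contact_force: [-8.3, -2.6, 25.3]
gripper_width: 0.1
grasp_force: 12.7
```

It bottomed out at 27.8 mm under 25 N. I withdraw and verify.

```bash
python3 -m creep '{"translation":[[0,0,1],[0,0,4],[0,0,9],[-3,0,13],[-6,0,15],[-6,0,15]],"delta_rot":[[0,0,0],[0,0,0],[0,0,0],[0,0,0],[0,0,0],[0,0,0]],"hand":[0,0,0,0,0,0]}'
python3 - <<'E'
from h import *
for n in ["wrist","scene","top"]:
    im,d=get_image(n);W=wcloud(d,get_calibration(n)) if n=="wrist" else cloud(d,*cal(n));H,S,V=hsv(im);X,Y,Z=[W[...,i] for i in range(3)]
    N=(abs(X-550)<80)&(abs(Y-327)<60);b=N&(H>100)&(H<125)&(S>110)&(Z>10)&(Z<45);rect(n+" blue",W[b]);rect(" all",W[N&(Z>22)&(Z<34)])
    g=N&(S<45)&(Z>22)&((abs(X-550)>56)|(abs(Y-327)>40));w=W[N&(abs(X-550)<42)&(abs(Y-327)<24)];w=w[~np.isnan(w[:,0])]
    if len(w)>20:
        c=w.mean(0);k=np.linalg.svd(w-c)[2][2];print("  face",c.round(1),k.round(3),"rim z",np.nanmedian(Z[g]).round(1))
    if n=="top":
        M=(abs(X-500)<95)&(abs(Y+340)<45)&(Z>95);rect(" other dishes",W[M]);M=(abs(X-427)<25)&(abs(Y+137)<25)&(Z>60);rect(" bottle",W[M])
print(read_state()["contact_force"],read_state()["clock"])
E
```

```text
clock: 30.42
position: [486.5, 326.2, 174.3]
ee_rot: [-0.051, 0.999, 0.0, -0.003]
contact_force: [0.7, 1.2, -0.3]
gripper_width: -0.1
grasp_force: 0.0
wrist blue 977 [537.1 325.1] [73.8 58.3] 5.5 z [24.2 25.3 26.4]
 all 4705 [539.7 325.4] [113.6  94.8] 6.0 z [24.1 25.6 26.9]
  face [526.1 325.6  26. ] [-0.007  0.006  1.   ] rim z 247.2
scene blue 124 [548.1 324.3] [97.5 61.2] 8.0 z [21.9 25.8 28. ]
 all 820 [549.1 326. ] [136.2  98.7] 5.6 z [23.1 26.2 28.6]
  face [531.4 319.9 328.5] [ 0.389 -0.921  0.005] rim z 339.7
top blue 120 [548.9 325.9] [96.8 58. ] 6.4 z [23.1 26.6 30.9]
 all 772 [549.3 326.8] [136.1  95.3] 6.4 z [23.4 27.1 31.1]
  face [539.5 324.  251.2] [-0.39   0.92  -0.031] rim z 215.6
 other dishes 188 [ 499.6 -339.8] [ 58.9 134.8] 80.8 z [ 99.8 108.2 112. ]
 bottle 27 [ 427.6 -138.1] [15.7 16.7] 43.9 z [69.1 73.8 76.6]
[-0.28050896 -0.96199688  0.08145257] 30.575
```

Dish and rim are at the same height (wrist 25.3 vs 25.6 mm), centred within 1 mm and level. The other dishes and the bottle are unmoved, so I hand in.

```bash
python3 -c "
from bench import *
print(job_done())"
```

```text
the job is handed in; nothing more can be done
None
```

The job is handed in at about 31 s of the 67 s; no verdict came back. The blue dish was shown at the camera, set on the slanted rest, re-gripped and pressed flush and level in the small nest; it pivoted 37° in the second grip and I corrected that by laying it the other way round, and the other dishes and the bottle did not move.

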